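Change over the cupboard-turn drilling jig

ROBOT

A 6-joint arm with a two-finger parallel gripper is mounted at the origin on the work surface. World frame = base frame: x ahead of the robot, y to its left, z up, the work surface at z = 0. Lengths are in m, angles in rad, forces in N, time in s.
With the tool pointing down it reaches from about 0.375 to 0.975 m from the base axis. Payload 3.8 kg.
Tool frame: the origin (TCP) lies at the very end of the fingers, on their centre line; the grasp point (between the pads) lies 19 mm behind it; z points along the fingers, y is the line along which they close (so a half turn about z gives the same grasp; the last joint's range is limited). The gripper opens to 85 mm and grips with 20 to 120 N. Pads are 22 mm wide; open, the fingers measure 114 mm over their backs; the gripper's body (76 mm by 85 mm) begins 54 mm behind the grasp point. The pads swing forward as they close: fully open they stand 13 mm farther back than shut.
Start: joints at [1.151, 0.264, 1.604, -0, 1.274, -0.037], TCP at [0.252, 0.626, 0.231] pointing down, gripper open.
Joint ranges: [-2.63, 2.63], [-0.94, 2.18], [0.31, 2.57], [-1.31, 4.45], [0, 2.66], [-2.55, 2.55]. Speed limits (rad/s): [2.57, 2.57, 3.14, 3.14, 3.14, 3.14].

INTERFACE

Orientations are given as a rotation vector (axis times angle).
In Python, from workcell import bot gives the robot as it stands.
- The arm moves only by the shell command python3 -m creep 'ROWS' [FORCE]. ROWS is JSON, a list of rows, each a list of 5 numbers: the shift along the tool's x, y, z in units of 0.05 m (1.0 is 0.05 m), then the turn about the tool's z in units of 0.1 rad (1.0 is 0.1 rad), then the opening, from 0 (shut) to 1 (fully open). In form: [[tx, ty, tz, spin, hand], ...]. A call has 1 to 20 rows; each row shifts and turns the commanded pose from where the row before left it, along the tool's axes as they then stand; what a row does not reach is not made up. A row lasts 1/8 s, in which the tool goes at most 62.5 mm and 10.7 degrees, less where a joint would pass 70% of its speed; a pose out of reach is approached as far as the arm can. A call with a number of a shift or a turn outside -1 to 1 is refused whole. A call with a gripper value outside its range is refused whole. The fingers move at their own pace and stop on an object; FORCE is the grip in N (left out, the last holds). Time passes only in rows, so rows that do not move let the fingers close. It gives the time, the measured TCP pose, the force, the opening and the grip force at its end, in the units of the state.
- bot.read_state(): the state, without advancing time (a new reading comes with each control period).
- bot.read_camera(name): name is "scene" or "top"; returns a dict with "pixels" (420x560x3 uint8, red, green, blue), "vfov" (degrees; the focal length in pixels is half the picture's height over the tangent of half this angle, whatever the lens; pixels are square), "cx", "cy" (the principal point, pixels), "world_to_cam" (4x4, takes a point from world to camera coordinates). Camera axes: x right, y down, z forward; pixel columns grow to the right and rows downward; lengths in m; the calibration is good to about 2 mm. A picture is of the moment at which its call begins. There is no depth.
- bot.finish_job(): hands the job in; it is judged then, once.
Trained networks look in a picture, given as the dict that the camera call returned (one of the last four; its "shot" number tells which), for a name from the list of things; names that differ only in an ending like _2 or _b are one class to them, and where a whole thing is asked for, a point or a joint stands for the part that bears it (a point fixed in the world has none). Each returns a list of dicts, best first, with "score" (0 to 1); they miss things now and then, are a little off and sometimes report something else, mostly with a low value. They report only what shows in the picture. A call takes as long as a camera call. They do not tell look-alikes from the thing itself.
- bot.look_for(target, picture): "bbox" ([left, top, right, bottom] in pixels, round what is visible of it).
- bot.regions_of(target, picture): "mask" (420x560 bool, what is visible of it) and "bbox" ([left, top, right, bottom] in pixels, round what is visible of it).
The state is a dict: "time": time; "q": joint angles; "joint_vel": joint speeds; "joint_torque": joint torques, N m; "tool_pos": TCP position; "tcp_rot": TCP orientation; "wrist_force": force on the tool from outside, world axes, zero at the start; "torque": the same for the moment, N m; "width": opening from 0.0 (shut) to 1.0 (fully open); "grip_force": force on a finger pad.
Only numpy, scipy, OpenCV 4.12 (cv2) and the standard library are available. Lean on these libraries where they do the work, as an engineer would, in place of code of your own. Each camera call takes 0.05 s, during which the arm holds its last target. There are 200 camera calls.

TASK

The drilling jig still holds the cupboard turns that are done: swing its clamp lever right up, move every drilled turn into the tin tray, and lay every undrilled turn from the bench flat in a groove of its own, just in front of the drawn-back stop bar. Once all are in, push the stiff stop bar forward in small taps, without running past, until its pointer is level with the brass clip and every turn sits up against the bar; then swing the clamp lever fully shut on them. If a turn gets knocked out of place put it right again, and leave the other things on the bench where they are.

Things in the scene. Friction and masses are not known exactly. Their poses are not given: they have to be found in the camera images.
- jig: drilling jig fixed to the bench: aluminium plate 190 (x) x 230 (y) x 12 mm; origin at the centre of its underside, x points away from the robot along the grooves, z up. Three straight open-ended grooves run along x from -78 to +58 mm, centred at y = -52, 0 and +52 mm; see groove_mid
- groove_mid (a point): on the floor of the middle groove (jig x = 0, y = 0, z = 12 mm); axes as the jig's. Each of the three grooves is 31 mm wide and 6 mm deep, between flat lands; a turn lying in a groove has its underside on this floor and stands 8 mm above the lands
- clamp (a joint): clamp lever hinged on the jig, rad: 0 = shut (its rubber pressure bar lies across the turns in the grooves), grows as the handle is swung up and away from the robot, 1.6 = its stop, standing upright and fully open. Stiff hinge (0.42 N m): stays where it is left
- clamp_hinge (a point): middle of the clamp lever's hinge line, which runs along the jig's y; fixed on the jig at x = +72, z = 33 mm
- clamp_handle (a point): middle of the clamp lever's handle bar: a round wooden bar 14 mm in diameter, 176 mm long along the jig's y, joining the two side arms (10 mm rods) of the U-shaped lever. Shut, it is 125 mm nearer the robot than the hinge line and 42 mm above it, with free space round it; it swings on a circle of 132 mm radius. The rubber pressure bar, 14 mm thick, is 54 mm from the hinge line
- stop (a joint): position of the steel stop bar, m: 0 = drawn right back towards the robot (starts within 12 mm of that), grows as it is pushed away from the robot along the jig's x, to 0.06 at most. It slides on top of the lands with about 7 N of friction and stays where it is left; its tongues reach down into the grooves and push the turns before them
- stop_face (a point): middle of the stop bar's front face (the face away from the robot, against which the near ends of the turns bear), 18 mm above the jig's underside; axes as the jig's. The bar is 14 mm thick (x), its top 30 mm above the bench
- stop_lug (a point): middle of the rear face (towards the robot) of the push lug that stands on the middle of the stop bar: 44 mm wide (y), 14 mm thick, its top 42 mm above the bench; 14 mm behind the stop face. This point is 34 mm above the bench
- stop_pointer (a point): point of the dark pointer on the left (+y) end of the stop bar, midway in its thickness (7 mm behind the stop face), 24 mm above the bench
- clip: brass index clip on the steel rule along the jig's left edge, fixed: 14 mm wide, 9 mm high, with a point towards the stop bar and a dark line across its top; origin on its line, at its underside; axes as the jig's. The pointer must move along the jig's x to come level with this line; the two points then face each other
- tray: shallow tin tray, fixed: 190 (x) x 150 (y) x 28 mm, walls and floor 3 mm, open top; origin at the centre of its underside
- drilled1: oak cupboard turn: flat bar with half-round ends, 72 long x 24 wide x 14 mm thick, about 40 g; origin at the centre of its underside, x along its length, z up through its thickness. Already drilled: an 11 mm dark hole through its middle. Starts lying in a groove of the jig under the shut clamp lever; may be absent (None), 2 or 3 of the three are there.
- drilled2: oak cupboard turn: flat bar with half-round ends, 72 long x 24 wide x 14 mm thick, about 40 g; origin at the centre of its underside, x along its length, z up through its thickness. Already drilled: an 11 mm dark hole through its middle. Starts lying in a groove of the jig under the shut clamp lever; may be absent (None), 2 or 3 of the three are there.
- drilled3: oak cupboard turn: flat bar with half-round ends, 72 long x 24 wide x 14 mm thick, about 40 g; origin at the centre of its underside, x along its length, z up through its thickness. Already drilled: an 11 mm dark hole through its middle. Starts lying in a groove of the jig under the shut clamp lever; may be absent (None), 2 or 3 of the three are there.
- blank1: oak cupboard turn: flat bar with half-round ends, 72 long x 24 wide x 14 mm thick, about 40 g; origin at the centre of its underside, x along its length, z up through its thickness. Undrilled (no hole). Starts lying flat on the bench, left of the jig, at any angle; may be absent (None), 2 or 3 of the three are there.
- blank2: oak cupboard turn: flat bar with half-round ends, 72 long x 24 wide x 14 mm thick, about 40 g; origin at the centre of its underside, x along its length, z up through its thickness. Undrilled (no hole). Starts lying flat on the bench, left of the jig, at any angle; may be absent (None), 2 or 3 of the three are there.
- blank3: oak cupboard turn: flat bar with half-round ends, 72 long x 24 wide x 14 mm thick, about 40 g; origin at the centre of its underside, x along its length, z up through its thickness. Undrilled (no hole). Starts lying flat on the bench, left of the jig, at any angle; may be absent (None), 2 or 3 of the three are there.
- thumb_latch: bystander: rusty Suffolk thumb latch lying on the bench, 190 x 40 x 40 mm
- brass_turn: bystander: brass cupboard turn on a round rose, 46 mm across, 22 mm high
- keeper: bystander: pitted steel keeper, 70 x 24 mm plate with a staple, 30 mm high
- turnscrew: bystander: boxwood-handled turnscrew lying on the bench, 230 mm long
- marking_gauge: bystander: wooden marking gauge, 200 mm long, 70 mm high
Mind the look-alikes: they are no part of the job. Leave any turquoise look-alike of the blank2 alone.

How it is judged:
On the way, in this order (a step that is already met when the one before it is completed fails the run):
1. the clamp lever is swung up (beyond 1.3 rad) (value of joint clamp above 1.3 rad), for 0.2 s.
2. with the lever up, every drilled turn is in the tray and every undrilled turn lies flat in a groove (value of joint clamp above 1.3 rad and x of drilled1 in the frame of tray between -0.09 and 0.09 m and y of drilled1 in the frame of tray between -0.07 and 0.07 m and z of each of drilled1, drilled2, drilled3 in the frame of tray below 0.026 m and x of drilled2 in the frame of tray between -0.09 and 0.09 m and y of drilled2 in the frame of tray between -0.07 and 0.07 m and x of drilled3 in the frame of tray between -0.09 and 0.09 m and y of drilled3 in the frame of tray between -0.07 and 0.07 m and (y of blank1 in the frame of jig between -0.058 and -0.046 m or y of blank1 in the frame of jig between -0.006 and 0.006 m or y of blank1 in the frame of jig between 0.046 and 0.058 m) and x of blank1 in the frame of jig between -0.06 and 0.03 m and z of blank1 in the frame of jig between 0.009 and 0.0145 m and angle between the x axis of each of blank1, blank2, blank3 and the x axis of jig, either way round below 0.15 rad and angle between the z axis of each of blank1, blank2, blank3 and the z axis of jig, either way round below 0.1 rad and (y of blank2 in the frame of jig between -0.058 and -0.046 m or y of blank2 in the frame of jig between -0.006 and 0.006 m or y of blank2 in the frame of jig between 0.046 and 0.058 m) and x of blank2 in the frame of jig between -0.06 and 0.03 m and z of blank2 in the frame of jig between 0.009 and 0.0145 m and (y of blank3 in the frame of jig between -0.058 and -0.046 m or y of blank3 in the frame of jig between -0.006 and 0.006 m or y of blank3 in the frame of jig between 0.046 and 0.058 m) and x of blank3 in the frame of jig between -0.06 and 0.03 m and z of blank3 in the frame of jig between 0.009 and 0.0145 m), for 0.2 s.
3. with the lever still up, the stop bar's pointer is within 3 mm of the clip's line and every undrilled turn is within 4.5 mm of the bar (value of joint clamp above 1.3 rad and x of stop_pointer in the frame of clip between -0.003 and 0.003 m and (y of blank1 in the frame of jig between -0.058 and -0.046 m or y of blank1 in the frame of jig between -0.006 and 0.006 m or y of blank1 in the frame of jig between 0.046 and 0.058 m) and x of blank1 in the frame of jig between -0.06 and 0.03 m and z of blank1 in the frame of jig between 0.009 and 0.0145 m and angle between the x axis of each of blank1, blank2, blank3 and the x axis of jig, either way round below 0.15 rad and angle between the z axis of each of blank1, blank2, blank3 and the z axis of jig, either way round below 0.1 rad and (y of blank2 in the frame of jig between -0.058 and -0.046 m or y of blank2 in the frame of jig between -0.006 and 0.006 m or y of blank2 in the frame of jig between 0.046 and 0.058 m) and x of blank2 in the frame of jig between -0.06 and 0.03 m and z of blank2 in the frame of jig between 0.009 and 0.0145 m and (y of blank3 in the frame of jig between -0.058 and -0.046 m or y of blank3 in the frame of jig between -0.006 and 0.006 m or y of blank3 in the frame of jig between 0.046 and 0.058 m) and x of blank3 in the frame of jig between -0.06 and 0.03 m and z of blank3 in the frame of jig between 0.009 and 0.0145 m and x of blank1 in the frame of stop_face between 0.033 and 0.0405 m and x of blank2 in the frame of stop_face between 0.033 and 0.0405 m and x of blank3 in the frame of stop_face between 0.033 and 0.0405 m), for 0.3 s.
4. the clamp lever is shut (value of joint clamp below 0.06 rad), for 0.2 s.
At the end, for the whole second after the job is handed in: the clamp lever is shut (below 0.06 rad), the stop pointer is within 3 mm of the clip's line along the jig's x, every undrilled turn lies flat in a groove (within 6 mm of its centre line) with its near end within 4.5 mm of the stop bar, every drilled turn lies inside the tray, all at rest (value of joint clamp below 0.06 rad and x of stop_pointer in the frame of clip between -0.003 and 0.003 m and x of drilled1 in the frame of tray between -0.09 and 0.09 m and y of drilled1 in the frame of tray between -0.07 and 0.07 m and z of each of drilled1, drilled2, drilled3 in the frame of tray below 0.026 m and x of drilled2 in the frame of tray between -0.09 and 0.09 m and y of drilled2 in the frame of tray between -0.07 and 0.07 m and x of drilled3 in the frame of tray between -0.09 and 0.09 m and y of drilled3 in the frame of tray between -0.07 and 0.07 m and (y of blank1 in the frame of jig between -0.058 and -0.046 m or y of blank1 in the frame of jig between -0.006 and 0.006 m or y of blank1 in the frame of jig between 0.046 and 0.058 m) and x of blank1 in the frame of jig between -0.06 and 0.03 m and z of blank1 in the frame of jig between 0.009 and 0.0145 m and angle between the x axis of each of blank1, blank2, blank3 and the x axis of jig, either way round below 0.15 rad and angle between the z axis of each of blank1, blank2, blank3 and the z axis of jig, either way round below 0.1 rad and (y of blank2 in the frame of jig between -0.058 and -0.046 m or y of blank2 in the frame of jig between -0.006 and 0.006 m or y of blank2 in the frame of jig between 0.046 and 0.058 m) and x of blank2 in the frame of jig between -0.06 and 0.03 m and z of blank2 in the frame of jig between 0.009 and 0.0145 m and (y of blank3 in the frame of jig between -0.058 and -0.046 m or y of blank3 in the frame of jig between -0.006 and 0.006 m or y of blank3 in the frame of jig between 0.046 and 0.058 m) and x of blank3 in the frame of jig between -0.06 and 0.03 m and z of blank3 in the frame of jig between 0.009 and 0.0145 m and x of blank1 in the frame of stop_face between 0.033 and 0.0405 m and x of blank2 in the frame of stop_face between 0.033 and 0.0405 m and x of blank3 in the frame of stop_face between 0.033 and 0.0405 m and linear speed of each of drilled1, drilled2, drilled3, blank1, blank2, blank3 below 0.02 m/s); the robot touches nothing.
It fails at once if the stop bar is pushed more than 6 mm past the clip's line (x of stop_pointer in the frame of clip above 0.006 m).
It fails at once if a bystander is moved more than 30 mm (distance of any of thumb_latch, brass_turn, keeper, turnscrew, marking_gauge from where it was at the start of the episode above 0.03 m).
Of drilled1, drilled2, drilled3 only 2 to 3 are there at a start; the rules pass over those that are not, and their reading is None.
Of blank1, blank2, blank3 only 2 to 3 are there at a start; the rules pass over those that are not, and their reading is None.
At some moment in a run one of blank1, blank2, blank3 may be knocked a few centimetres aside while the robot is not near it.
Once in a run the grip may slacken for a moment while it holds something.
It also fails if it takes over 210 s, if anything falls off the work surface, if the arm or the gripper's body presses on something with over 40 N, if the wrist force passes 120 N, or if a joint passes its speed limit or range.

## Working session

There is one attempt and no reset: what is moved stays moved. The work goes in short steps, Python scripts to look and compute and a shell command to move; the robot and the scene stay as the last step left them, time stands still between calls to the robot, and variables do not carry over. Pictures are saved under pics/ and viewed, at most 17 in all, crops included, and the job is handed in when it is done.

```bash
ls; mkdir -p pics
cat > h.py <<'E'
import numpy as np, cv2
from workcell import bot
from scipy.spatial.transform import Rotation as R
def cam(n, save=None):
    p=bot.read_camera(n)
    if save: cv2.imwrite(f'pics/{save}.png', p['pixels'][:,:,::-1])
    return p
def f(p): return 210/np.tan(np.radians(p['vfov'])/2)
def ray(p,u,v,z):
    "world point on plane z seen at pixel"
    M=np.array(p['world_to_cam']);Rm=M[:3,:3];c=-Rm.T@M[:3,3]
    d=Rm.T@np.array([(u-p['cx'])/f(p),(v-p['cy'])/f(p),1]);return c+d*(z-c[2])/d[2]
def proj(p,X):
    M=np.array(p['world_to_cam']);c=M[:3,:3]@np.array(X)+M[:3,3]
    return np.array([p['cx']+f(p)*c[0]/c[2],p['cy']+f(p)*c[1]/c[2]])
E
python3 - <<'E'
from h import *
s=bot.read_state();print({k:np.round(v,3) for k,v in s.items()})
print(R.from_rotvec(s['tcp_rot']).as_matrix().round(2))
for n in('top','scene'):
    p=cam(n,n+'0');print(n,p['vfov'],p['cx'],p['cy'],np.array(p['world_to_cam']).round(3).tolist(),p['shot'])
    for t in ['jig','clamp','stop','clip','tray','drilled1','blank1','thumb_latch','brass_turn','keeper','turnscrew','marking_gauge']:
        print(t,[(round(d['score'],2),np.round(d['bbox']).astype(int).tolist()) for d in bot.look_for(t,p)])
E
```

```text
pics
{'time': np.float64(0.0), 'q': array([ 1.151,  0.265,  1.605,  0.   ,  1.274, -0.037]), 'joint_vel': array([-0.   ,  0.001, -0.   ,  0.003,  0.   ,  0.001]), 'joint_torque': array([ 1.0000e-03, -5.1509e+01, -3.6733e+01, -0.0000e+00,  1.3000e-02,
       -0.0000e+00]), 'tool_pos': array([0.252, 0.625, 0.23 ]), 'tcp_rot': array([-5.980e-01, -3.084e+00,  3.000e-03]), 'wrist_force': array([-0.12 ,  0.26 ,  0.617]), 'torque': array([-0.006,  0.005,  0.031]), 'grip_force': np.float64(0.0), 'width': np.float64(1.003)}
[[-0.93  0.37 -0.  ]
 [ 0.37  0.93 -0.  ]
 [ 0.   -0.   -1.  ]]
top 52.30532084839099 269.50153443452103 203.49244874361133 [[-0.022, -1.0, 0.006, -0.044], [-0.985, 0.021, -0.171, 0.526], [0.171, -0.01, -0.985, 1.184], [0.0, 0.0, 0.0, 1.0]] 1
jig [(0.88, [205, 168, 287, 238])]
clamp [(0.85, [211, 173, 278, 219])]
stop [(0.61, [216, 223, 275, 230])]
clip []
tray [(0.61, [333, 176, 394, 245])]
drilled1 [(0.55, [241, 199, 254, 214]), (0.3, [345, 252, 382, 319])]
blank1 [(0.76, [149, 231, 162, 256]), (0.74, [148, 277, 166, 293]), (0.61, [152, 191, 164, 214]), (0.58, [96, 217, 
[... 431 characters left out ...]
75], [0.0, 0.0, 0.0, 1.0]] 2
jig [(0.83, [249, 190, 340, 267]), (0.55, [260, 193, 333, 242])]
clamp [(0.89, [255, 194, 337, 254])]
stop [(0.87, [262, 199, 316, 218]), (0.17, [248, 194, 343, 265])]
clip [(0.4, [245, 194, 342, 263])]
tray [(0.69, [140, 215, 206, 283])]
drilled1 [(0.71, [357, 182, 367, 195]), (0.63, [270, 221, 279, 237]), (0.56, [286, 213, 297, 234]), (0.53, [257, 195, 336, 250])]
blank1 [(0.77, [367, 210, 386, 221]), (0.68, [359, 181, 370, 199]), (0.6, [410, 182, 416, 197])]
thumb_latch [(0.61, [420, 208, 464, 244])]
brass_turn [(0.5, [391, 157, 402, 172])]
keeper [(0.48, [378, 245, 384, 260])]
turnscrew [(0.89, [81, 240, 99, 302])]
marking_gauge [(0.56, [147, 174, 177, 219])]
```

Run:
```python
import cv2
a=cv2.imread('pics/top0.png');b=cv2.imread('pics/scene0.png')
cv2.imwrite('pics/t0c.png',cv2.resize(a[160:330,85:295],None,fx=3.5,fy=3.5,interpolation=cv2.INTER_CUBIC))
cv2.imwrite('pics/s0c.png',cv2.resize(b[145:300,230:470],None,fx=3.3,fy=3.3,interpolation=cv2.INTER_CUBIC))
```

```text
(no output)
```

View pics/t0c.png

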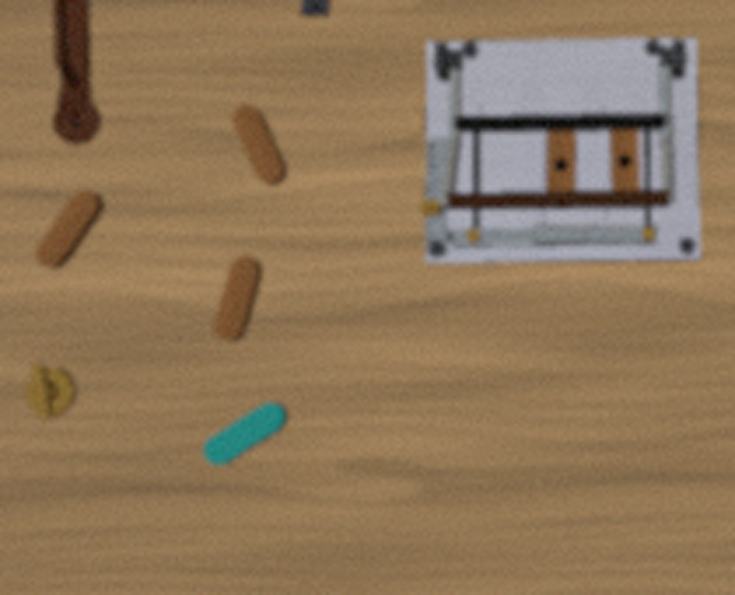

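View pics/s0c.png

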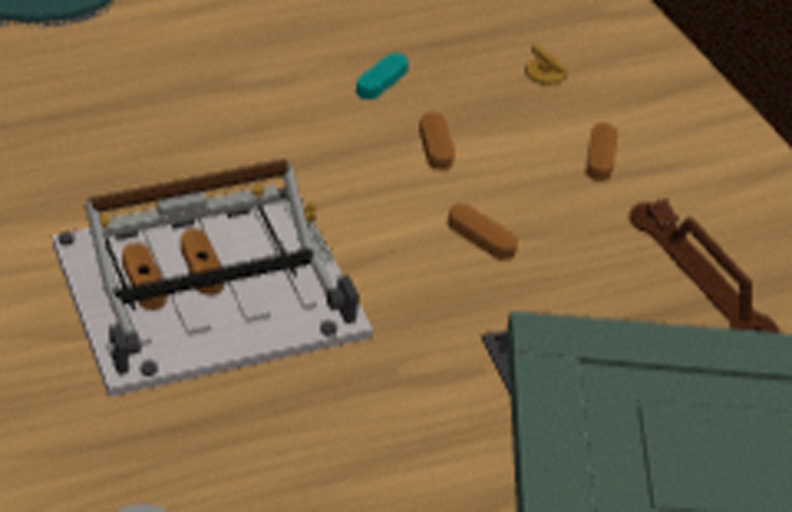

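```bash
cat >> h.py <<'E'
from scipy.optimize import minimize
from scipy.ndimage import map_coordinates
def sat(p):
    a=p['pixels'].astype(float);return a[:,:,0]-a[:,:,2]   # red-blue: wood high, metal low
def box(pose,L,W,H):
    x,y,t=pose;c,s=np.cos(t),np.sin(t)
    return np.array([[x+c*a*L/2-s*b*W/2,y+s*a*L/2+c*b*W/2,z] for z in(0,H) for a in(-1,1) for b in(-1,1)])
def outline(p,pose,L,W,H):
    return cv2.convexHull(np.array([proj(p,X) for X in box(pose,L,W,H)],np.float32))[:,0].astype(float)
def fitrect(pics,pose0,L,W,H,sign=1):
    S=[cv2.GaussianBlur(sat(p),(0,0),.7) for p in pics]
    def cost(pose,d=1.2):
        c=0
        for p,s in zip(pics,S):
            h=outline(p,pose,L,W,H)
            for a,b in zip(h,np.roll(h,-1,0)):
                n=np.array([b[1]-a[1],a[0]-b[0]]);l=np.linalg.norm(n)
                if l<8: continue
                n/=l; m=h.mean(0)
                if n@(a-m)<0:n=-n
                q=a+(b-a)*np.linspace(.05,.95,60)[:,None]
                g=lambda q:map_coordinates(s,[q[:,1],q[:,0]],order=1)
                c-=sign*np.clip(sign*(g(q+n*d)-g(q-n*d)),-60,60).mean()*l/100 
        return c
    r=minimize(cost,pose0,method='Nelder-Mead',options=dict(initial_simplex=[pose0]+[np.add(pose0,e) for e in([.006,0,0],[0,.006,0],[0,0,.04])],xatol=1e-5,fatol=1e-3))
    return r.x,r.fun
def turns(p,z=.012,lo=(-1,-1),hi=(2,2)):
    "brown blobs via the network: world centre, angle"
    out=[]
    for n in('blank1',):
        for d in bot.regions_of(n,p):
            if d['score']<.3: continue
            v,u=np.nonzero(d['mask']);P=np.array([ray(p,a,b,z)[:2] for a,b in zip(u,v)])
            (c,wh,_)=cv2.minAreaRect((P*1000).astype(np.float32))
            w,V=np.linalg.eigh(np.cov(P.T));ax=V[:,1]
            out.append((round(d['score'],2),[int(u.mean()),int(v.mean())],P.mean(0).round(4).tolist(),round(float(np.arctan(ax[1]/ax[0])),3),np.round(wh).tolist(),p['pixels'][d['mask']].mean(0).astype(int).tolist()))
    return out
E
python3 - <<'E'
from h import *
p=cam('top');q=cam('scene')
c=ray(p,246,203,.012);print(c)
for P in([p],[q],[p,q]):
    best=min((fitrect(P,[c[0]+dx,c[1],t],.19,.23,.012) for t in(-.1,0,.1) for dx in (-.01,.01)),key=lambda r:r[1]);print(best)
np.save('jig.npy',best[0])
ct=ray(p,363.5,210,.02)
for P in([p],[q]):
    print('tray',min((fitrect(P,[ct[0],ct[1],t],.19,.15,.028) for t in(-.1,0,.1)),key=lambda r:r[1]))
for n in(p,q):
    for t in turns(n):print(t)
o=p['pixels'].copy()
for pose,L,W,H in((best[0],.19,.23,.012),):
    cv2.polylines(o,[np.round(outline(p,pose,L,W,H)*16).astype(np.int32)],True,(255,0,0),1,cv2.LINE_AA,4)
cv2.imwrite('pics/fit.png',cv2.resize(o[150:330,200:460],None,fx=3,fy=3,interpolation=cv2.INTER_CUBIC)[:,:,::-1])
E
```

```text
[0.5337002  0.01319038 0.012     ]
(array([ 0.53699699,  0.01550504, -0.00385086]), np.float64(-155.767180213417))
(array([ 0.53390384,  0.01731306, -0.00247912]), np.float64(-123.59248883796664))
(array([ 0.53578355,  0.01618116, -0.00622237]), np.float64(-269.89290474206985))
tray (array([ 0.50498499, -0.32685086,  0.06001738]), np.float64(-115.08781450542907))
tray (array([ 0.50350538, -0.32553133,  0.06236511]), np.float64(-123.53364003104198))
(0.77, [104, 224], [0.4774, 0.4274], -0.61, [28.0, 69.0], [113, 77, 46])
(0.61, [158, 200], [0.5457, 0.2711], 0.437, [73.0, 26.0], [120, 83, 50])
(0.56, [152, 245], [0.4157, 0.2859], -0.259, [27.0, 71.0], [117, 81, 48])
(0.55, [154, 283], [0.3063, 0.2777], -1.067, [26.0, 71.0], [47, 129, 121])
(0.64, [344, 167], [0.3108, 0.2743], -0.906, [32.0, 80.0], [17, 106, 98])
(0.56, [412, 190], [0.4816, 0.4272], -0.606, [24.0, 87.0], [117, 74, 36])
(0.49, [376, 214], [0.5497, 0.272], 0.319, [78.0, 40.0], [109, 70, 35])
(0.45, [361, 186], [0.4172, 0.2856], -0.298, [30.0, 80.0], [115, 74, 37])
```

View pics/fit.png

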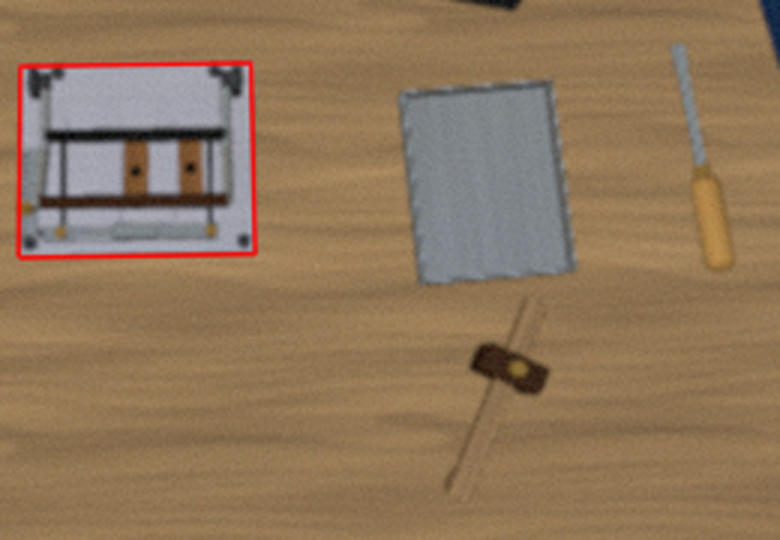

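```bash
cat >> h.py <<'E'
def go(X,heading=None):
    "print what is left to go: tool units after spinning tool-x to heading (rad)"
    s=bot.read_state();M=R.from_rotvec(s['tcp_rot']).as_matrix();h=np.arctan2(M[1,0],M[0,0])
    sp=0
    if heading is not None:
        sp=-((heading-h+np.pi/2)%np.pi-np.pi/2)
    Mt=M@R.from_rotvec([0,0,sp]).as_matrix()
    d=Mt.T@(np.array(X)-s['tool_pos'])/.05
    print('t',round(float(s['time']),2),'tcp',s['tool_pos'].round(4),'head',round(float(h),3),'q6',round(float(s['q'][5]),2),'tilt',round(float(np.hypot(M[0,2],M[1,2])),3),'w',round(float(s['width']),2),'F',s['wrist_force'].round(1),'| spin',round(sp*10,2),'then shift',d.round(2))
E
python3 -m creep '[[0,0,0,1,1],[0,0,0,1,1],[0,0,0,1,1],[0,0,0,1,1],[0,0,0,1,1],[0,0,0,1,1],[0,0,0,1,1],[0,0,0,1,1],[0,0,0,1,1],[0,0,0,1,1],[0,0,0,1,1],[0,0,0,1,1],[-0.94,0.35,0,0,1],[-0.94,0.35,0,0,1],[-0.94,0.35,0,0,1],[-0.94,0.35,0,0,1],[-0.94,0.35,0,0,1],[-0.94,0.35,0,0,1],[-0.94,0.35,0,0,1],[-0.94,0.35,0,0,1]]'
python3 -c "
from h import *
go([.483,.016,.12],np.pi/2)"
```

```text
time: 4.0
tool_pos: [0.388, 0.247, 0.2316]
tcp_rot: [2.234, 2.208, 0.001]
wrist_force: [0.1, -0.5, -0.9]
width: 1.003
grip_force: 0.0
t 4.0 tcp [0.388  0.247  0.2316] head 1.559 q6 0.52 tilt 0.001 w 1.0 F [ 0.1 -0.5 -0.9] | spin -0.12 then shift [-4.62  1.9   2.23]
```

```bash
python3 -m creep '[[-0.92,0.38,0.1,0,1],[-0.92,0.38,0.2,0,1],[-0.92,0.38,0.4,0,1],[-0.92,0.38,0.4,0,1],[-0.92,0.38,0.4,0,0.7],[0,0,0.5,0,0.6],[0,0,0.5,0,0.6],[0,0,0.5,0,0.6],[0,0,0.4,0,0.6],[0,0,0,0,0.6]]'
python3 - <<'E'
from h import *
go([.483,.016,.058],np.pi/2)
p=cam('scene','h1');cv2.imwrite('pics/h1c.png',cv2.resize(p['pixels'][140:280,210:370,::-1],None,fx=4,fy=4,interpolation=cv2.INTER_CUBIC))
E
```

```text
time: 5.25
tool_pos: [0.4781, 0.0173, 0.0598]
tcp_rot: [-2.233, -2.206, 0.004]
wrist_force: [1.1, -0.1, 0.5]
width: 0.606
grip_force: 0.0
t 5.25 tcp [0.4781 0.0173 0.0598] head 1.559 q6 -0.0 tilt 0.004 w 0.61 F [ 1.1 -0.1  0.5] | spin -0.12 then shift [-0.03  0.1   0.04]
```

View pics/h1c.png

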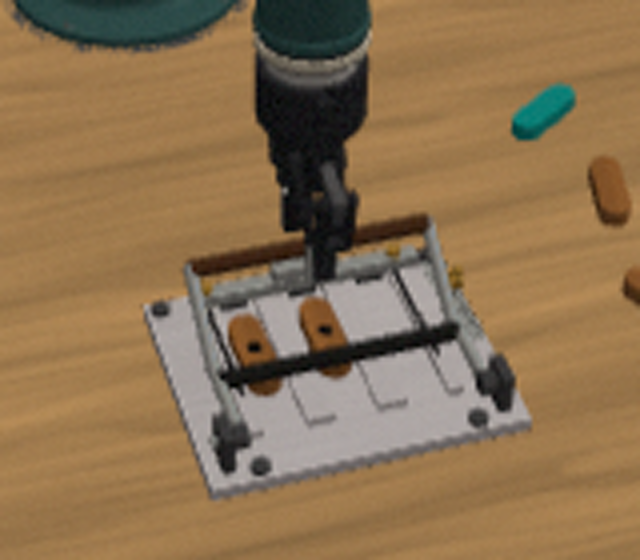

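```bash
python3 -m creep '[[0,0,0,0,0],[0,0,0,0,0],[0,0,0,0,0],[0,0,0,0,0],[0,0.08,-0.18,0,0],[0,0.08,-0.19,0,0],[0,0.1,-0.17,0,0],[0,0.11,-0.17,0,0],[0,0.13,-0.15,0,0],[0,0.13,-0.15,0,0],[0,0,0,0,0]]' 40
python3 -c "
from h import *
go([.483,.016,.058])"
```

```text
time: 6.68
tool_pos: [0.5113, 0.0171, 0.1123]
tcp_rot: [-2.234, -2.208, 0.001]
wrist_force: [0.0, 1.2, -2.7]
width: 0.147
grip_force: 39.6
t 6.67 tcp [0.5113 0.0171 0.1123] head 1.559 q6 -0.0 tilt 0.001 w 0.15 F [ 0.   1.2 -2.7] | spin 0 then shift [-0.03 -0.56  1.09]
```

```bash
python3 -m creep '[[0,0.15,-0.13,0,0],[0,0.15,-0.13,0,0],[0,0.17,-0.11,0,0],[0,0.17,-0.1,0,0],[0,0.18,-0.08,0,0],[0,0.19,-0.08,0,0],[0,0.19,-0.05,0,0],[0,0.2,-0.05,0,0],[0,0.2,-0.02,0,0],[0,0.2,-0.02,0,0],[0,0.2,0.01,0,0],[0,0.2,0.01,0,0],[0,0.2,0.03,0,0],[0,0.19,0.05,0,0],[0,0.05,0.02,0,0],[0,0,0,0,0]]'
python3 - <<'E'
from h import *
go([.483,.016,.058])
p=cam('scene','h2');cv2.imwrite('pics/h2c.png',cv2.resize(p['pixels'][120:280,210:370,::-1],None,fx=3.5,fy=3.5,interpolation=cv2.INTER_CUBIC))
E
```

```text
time: 8.68
tool_pos: [0.6451, 0.0159, 0.1473]
tcp_rot: [2.233, 2.207, 0.005]
wrist_force: [-2.3, 2.2, 4.5]
width: 0.142
grip_force: 43.4
t 8.68 tcp [0.6451 0.0159 0.1473] head 1.559 q6 -0.0 tilt 0.004 w 0.14 F [-2.3  2.2  4.5] | spin 0 then shift [-0.04 -3.25  1.77]
```

View pics/h2c.png

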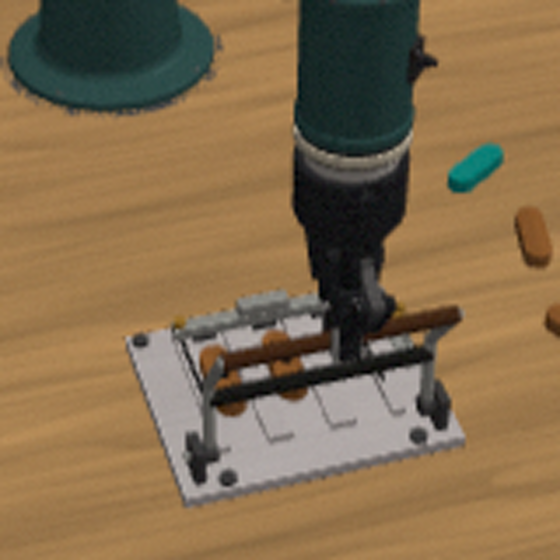

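```bash
python3 -m creep '[[0,0,0,0,0.6],[0,0,0,0,0.6],[0,0,0,0,0.6],[0,0,-0.5,0,0.6],[0,0,-0.9,0,0.6],[0,0,-0.9,0,0.6],[-0.5,-0.5,-0.3,0,1],[-0.8,-0.7,0,0,1],[-0.8,-0.7,0,0,1],[-0.8,-0.7,0,0,1],[-0.8,-0.7,0,0,1],[-0.8,-0.7,0,0,1]]'
python3 - <<'E'
from h import *
go([.483,.016,.058])
p=cam('top','t3');q=cam('scene')
j,c=fitrect([p],np.load('jig.npy'),.19,.23,.012);k,_=fitrect([q],np.load('jig.npy'),.19,.23,.012);print('jig',j,k)
for n in(p,q):
    for t in turns(n):print(t)
for n in(p,q):
  for d in bot.regions_of('drilled1',n):
    v,u=np.nonzero(d['mask']);print('dr',round(d['score'],2),d['bbox'],[ray(n,u.mean(),v.mean(),.026).round(4)])
# rectified 0.5 mm/px jig view, on plane z
def rect(p,z):
    src=np.array([proj(p,[x,y,z]) for x,y in((.65,.14),(.65,-.11),(.42,-.11),(.42,.14))],np.float32)
    H=cv2.getPerspectiveTransform(src,np.array([[0,0],[500,0],[500,460],[0,460]],np.float32))
    return cv2.warpPerspective(p['pixels'][:,:,::-1],H,(500,460),flags=cv2.INTER_CUBIC)
cv2.imwrite('pics/r3.png',rect(p,.026))
E
```

```text
time: 10.22
tool_pos: [0.4394, -0.2084, 0.2743]
tcp_rot: [2.234, 2.208, -0.0]
wrist_force: [0.5, -0.9, 0.3]
width: 0.999
grip_force: 0.0
t 10.22 tcp [ 0.4394 -0.2084  0.2743] head 1.559 q6 -0.48 tilt 0.001 w 1.0 F [ 0.5 -0.9  0.3] | spin 0 then shift [4.5  0.82 4.32]
jig [ 0.53613564  0.01557328 -0.00821953] [ 0.53369346  0.01761183 -0.00287079]
(0.74, [154, 283], [0.3055, 0.2772], -1.04, [25.0, 73.0], [53, 139, 131])
(0.71, [158, 201], [0.543, 0.2699], 0.438, [71.0, 25.0], [130, 89, 54])
(0.71, [152, 245], [0.4152, 0.2852], -0.221, [29.0, 66.0], [127, 88, 53])
(0.46, [105, 224], [0.4792, 0.4255], -0.576, [28.0, 67.0], [122, 84, 50])
(0.68, [345, 167], [0.3093, 0.2762], -0.889, [35.0, 85.0], [26, 110, 99])
(0.61, [362, 187], [0.4212, 0.2856], -0.306, [29.0, 84.0], [117, 76, 38])
(0.51, [411, 190], [0.4801, 0.4279], -0.592, [24.0, 87.0], [121, 78, 39])
(0.47, [394, 164], [0.3431, 0.4384], -0.405, [39.0, 68.0], [125, 93, 41])
(0.46, [375, 214], [0.5472, 0.271], 0.339, [80.0, 41.0], [113, 74, 38])
dr 0.69 [237.6, 194.9, 254.2, 217.6] [array([0.5184, 0.0162, 0.026 ])]
dr 0.53 [258.5, 192.4, 267.5, 220.6] [array([ 0.5225, -0.035 ,  0.026 ])]
dr 0.49 [102.4, 139.1, 114.2, 198.9] [array([0.6394, 0.4266, 0.026 ])]
dr 0.52 [289.6, 224.4, 297.9, 234.8] [array([0.5412, 0.0132, 0.026 ])]
dr 0.4 [267.2, 220.5, 278.8, 237.1] [array([ 0.5245, -0.0373,  0.026 ])]
```

View pics/r3.png

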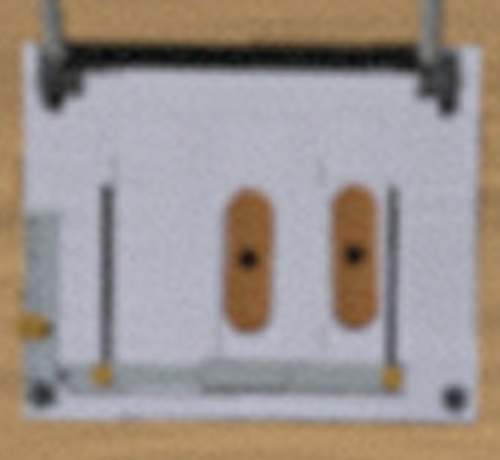

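```bash
python3 -m creep '[[0,0,0,1,1],[0,0,0,1,1],[0,0,0,1,1],[0,0,0,1,1],[0,0,0,1,1],[0,0,0,1,1],[0,0,0,1,1],[0,0,0,1,1],[0,0,0,1,0.8],[0,0,0,1,0.8],[0,0,0,1,0.7],[0,0,0,1,0.6],[0,0,0,1,0.6],[0,0,0,1,0.6],[0,0,0,1,0.6],[0,0,0,0.65,0.55],[0.41,-0.86,0.8,0,0.55],[0.41,-0.86,0.8,0,0.55],[0.41,-0.86,0.8,0,0.55],[0.41,-0.86,0.8,0,0.55]]'
python3 -c "
from h import *
go([.5215,-.0365,.019],-.006)"
```

```text
time: 13.02
tool_pos: [0.525, -0.0326, 0.1131]
tcp_rot: [-3.141, 0.006, -0.001]
wrist_force: [-0.0, -1.3, 0.4]
width: 0.551
grip_force: 0.0
t 13.03 tcp [ 0.525  -0.0326  0.1131] head -0.004 q6 1.46 tilt 0.001 w 0.55 F [-0.  -1.3  0.4] | spin 0.02 then shift [-0.07  0.08  1.88]
```

```bash
python3 -m creep '[[-0.07,0.08,0.3,0,0.42],[0,0,0.4,0,0.42],[0,0,0.4,0,0.42],[0,0,0.4,0,0.42],[0,0,0.2,0,0.42],[0,0,0.12,0,0.42],[0,0,0.04,0,0.42],[0,0,0,0,0.42],[0,0,0,0,0],[0,0,0,0,0],[0,0,0,0,0]]' 40
python3 -c "
from h import *
go([.5215,-.0365,.019],-.006)"
```

```text
time: 14.4
tool_pos: [0.5209, -0.0392, 0.0221]
tcp_rot: [-3.141, 0.01, -0.002]
wrist_force: [-1.0, 4.5, 6.3]
width: 0.256
grip_force: 39.6
t 14.4 tcp [ 0.5209 -0.0392  0.0221] head -0.007 q6 1.45 tilt 0.002 w 0.26 F [-1.   4.5  6.3] | spin -0.01 then shift [ 0.01 -0.05  0.06]
```

```bash
python3 -m creep '[[0,0,-0.3,0,0],[0,0,-0.7,0,0],[0,0,-0.9,0,0],[-0.04,0.8,-0.1,0,0],[-0.04,0.8,0,0,0],[-0.04,0.8,0,0,0],[-0.04,0.8,0,0,0],[-0.04,0.8,0,0,0],[-0.04,0.8,0,0,0],[-0.04,0.8,0,0,0],[-0.04,0.8,0,0,0],[0,0,0,0,0]]' 50
python3 -c "
from h import *
go([.505,-.362,.016],.06)"
```

```text
time: 15.9
tool_pos: [0.5016, -0.363, 0.1221]
tcp_rot: [3.139, -0.014, 0.0]
wrist_force: [1.0, 1.7, -0.1]
width: 0.254
grip_force: 49.3
t 15.9 tcp [ 0.5016 -0.363   0.1221] head -0.009 q6 0.92 tilt 0.002 w 0.25 F [ 1.   1.7 -0.1] | spin -0.69 then shift [ 0.07 -0.02  2.12]
```

```bash
python3 -m creep '[[0.07,-0.02,0.5,-0.69,0],[0,0,0.6,0,0],[0,0,0.6,0,0],[0,0,0.3,0,0],[0,0,0.08,0,0],[0,0,0,0,0],[0,0,0,0,0.42],[0,0,0,0,0.42],[0,0,0,0,0.42],[0,0,-0.5,0,0.42],[0,0,-0.8,0,0.42],[0,0,-0.8,0.6,0.42],[0,-0.9,0,0,0.42],[0,-0.9,0,0,0.42],[0,-0.9,0,0,0.42],[0.04,-0.9,0,0,0.42],[0.1,-0.9,0,0,0.42],[0.1,-0.9,0,0,0.42],[0.1,-0.9,0,0,0.42],[0.1,-0.9,0,0,0.42]]' 40
python3 - <<'E'
from h import *
go([.5205,.0145,.022],-.006)
E
```

```text
time: 18.4
tool_pos: [0.5268, 0.0029, 0.1227]
tcp_rot: [3.142, 0.004, 0.001]
wrist_force: [1.4, 0.8, -0.3]
width: 0.417
grip_force: 0.0
t 18.4 tcp [0.5268 0.0029 0.1227] head 0.003 q6 1.53 tilt 0.001 w 0.42 F [ 1.4  0.8 -0.3] | spin 0.09 then shift [-0.13 -0.23  2.01]
```

Then grip the middle turn and carry it to the other half of the tray.

```bash
python3 -m creep '[[-0.13,-0.23,0.3,0.09,0.42],[0,0,0.5,0,0.42],[0,0,0.5,0,0.42],[0,0,0.4,0,0.42],[0,0,0.22,0,0.42],[0,0,0.08,0,0.42],[0,0,0,0,0.42],[0,0,0,0,0],[0,0,0,0,0],[0,0,0,0,0],[0,0,-0.3,0,0],[0,0,-0.8,0,0],[0,0,-0.8,0,0]]' 50
python3 -c "
from h import *
go([.505,-.292,.016],.06)"
```

```text
time: 20.02
tool_pos: [0.5195, 0.013, 0.1184]
tcp_rot: [3.142, -0.01, -0.002]
wrist_force: [1.1, -0.3, 0.5]
width: 0.25
grip_force: 49.0
t 20.02 tcp [0.5195 0.013  0.1184] head -0.006 q6 1.55 tilt 0.001 w 0.25 F [ 1.1 -0.3  0.5] | spin -0.66 then shift [-0.65  6.07  2.05]
```

```bash
python3 -m creep '[[0,0,0,-0.66,0],[-0.09,0.86,0,0,0],[-0.09,0.86,0,0,0],[-0.09,0.86,0,0,0],[-0.09,0.86,0,0,0],[-0.09,0.86,0,0,0],[-0.09,0.86,0,0,0],[-0.09,0.86,0.3,0,0],[0,0,0.6,0,0],[0,0,0.6,0,0],[0,0,0.4,0,0],[0,0,0.1,0,0],[0,0,0,0,0],[0,0,0,0,0.42],[0,0,0,0,0.42],[0,0,0,0,0.42],[0,0,-0.8,0,0.42],[0,0,-0.8,0,0.42],[0,0,-0.8,0,0.42],[0,0,-0.4,0,0.42]]'
python3 - <<'E'
from h import *
p=cam('top','t4');q=cam('scene')
go([.4155,.2853,.016],np.pi-.25)
for n in(p,q):
    for t in turns(n):print(t)
cv2.imwrite('pics/t4c.png',cv2.resize(p['pixels'][160:300,90:400,::-1],None,fx=2.5,fy=2.5,interpolation=cv2.INTER_CUBIC))
E
```

```text
time: 22.52
tool_pos: [0.508, -0.2902, 0.1603]
tcp_rot: [3.138, 0.094, 0.006]
wrist_force: [0.7, -0.6, -0.6]
width: 0.42
grip_force: 0.0
t 22.62 tcp [ 0.5083 -0.2904  0.1602] head 0.06 q6 0.95 tilt 0.005 w 0.42 F [ 0.4 -0.4 -0.2] | spin 3.1 then shift [ -4.66 -10.7    2.84]
(0.73, [104, 224], [0.4775, 0.427], -0.589, [29.0, 72.0], [126, 88, 53])
(0.58, [158, 201], [0.5452, 0.2708], 0.442, [75.0, 26.0], [133, 93, 57])
(0.65, [345, 167], [0.3087, 0.2767], -0.898, [35.0, 87.0], [29, 114, 102])
(0.64, [376, 215], [0.5511, 0.2722], 0.355, [75.0, 33.0], [113, 71, 35])
(0.54, [372, 185], [0.421, 0.3199], -0.307, [29.0, 75.0], [120, 76, 38])
```

View pics/t4c.png

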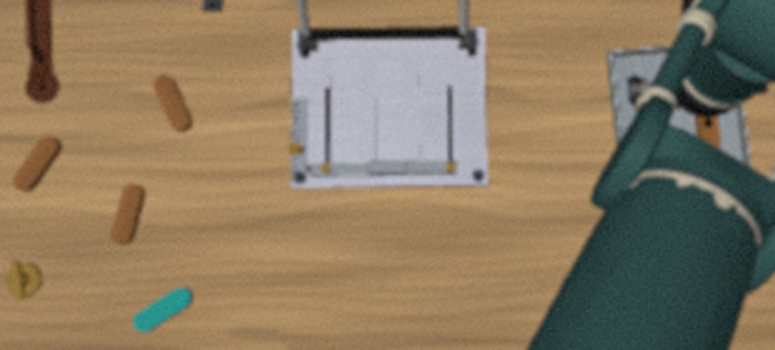

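```bash
python3 -m creep '[[0,0,0,-1,0.42],[0,0,0,-1,0.42],[0,0,0,-1,0.42],[0,0,0,-1,0.42],[0,0,0,-1,0.42],[0,0,0,-1,0.42],[0,0,0,-1,0.42],[0,0,0,-1,0.42],[0,0,0,-1,0.42],[0,0,0,-1,0.42],[0,0,0,-1,0.42],[0,0,0,-1,0.42],[0,0,0,-1,0.42],[0,0,0,-1,0.42],[0,0,0,-1,0.42],[0,0,0,-1,0.42],[0,0,0,-1,0.42],[0,0,0,-1,0.42],[0,0,0,-1,0.42],[0,0,0,-1,0.42]]'
python3 -m creep '[[0,0,0,-1,0.6],[0,0,0,-1,0.6],[0,0,0,-1,0.6],[0,0,0,-1,0.6],[0,0,0,-1,0.6],[0,0,0,-1,0.6],[0,0,0,-1,0.6],[0,0,0,-1,0.6],[0,0,0,-0.2,0.6],[0.41,0.94,0,0,0.6],[0.41,0.94,0,0,0.6],[0.41,0.94,0,0,0.6],[0.41,0.94,0,0,0.6],[0.41,0.94,0,0,0.6],[0.41,0.94,0,0,0.6],[0.41,0.94,0,0,0.6],[0.41,0.94,0,0,0.6],[0.41,0.94,0,0,0.6],[0.41,0.94,0,0,0.6]]'
python3 -c "
from h import *
go([.418,.3185,.012],np.pi-.26)"
```

```text
time: 25.22
tool_pos: [0.5051, -0.2884, 0.1541]
tcp_rot: [-1.611, -2.691, -0.0]
wrist_force: [-0.0, -0.5, -1.0]
width: 0.422
grip_force: 0.0
time: 27.6
tool_pos: [0.4291, 0.2189, 0.1561]
tcp_rot: [-0.412, -3.113, 0.002]
wrist_force: [0.7, 0.0, -0.0]
width: 0.6
grip_force: 0.0
t 27.6 tcp [0.4291 0.2189 0.1561] head 2.878 q6 -0.89 tilt 0.002 w 0.6 F [ 0.7  0.  -0. ] | spin -0.03 then shift [0.72 1.87 2.88]
```

```bash
python3 -m creep '[[0.36,0.93,0.3,0,0.6],[0.36,0.94,0.5,0,0.6],[0,0,0.7,0,0.6],[0,0,0.7,0,0.6],[0,0,0.5,0,0.6],[0,0,0.2,0,0.6],[0,0,0.02,0,0.6],[0,0,0,0,0.6],[0,0,0,0,0],[0,0,0,0,0],[0,0,0,0,0],[0,0,0,0,0]]' 50
python3 -c "
from h import *
go([.512,-.037,.1],np.pi-.006)"
```

```text
time: 29.1
tool_pos: [0.4207, 0.3179, 0.0127]
tcp_rot: [0.41, 3.113, 0.002]
wrist_force: [-1.4, -0.9, 5.6]
width: 0.238
grip_force: 48.7
t 29.1 tcp [0.4207 0.3179 0.0127] head 2.88 q6 -0.71 tilt 0.002 w 0.24 F [-1.4 -0.9  5.6] | spin -2.56 then shift [-1.87 -7.08 -1.75]
```

```bash
python3 -m creep '[[0,0,-0.4,0,0],[0,0,-0.8,0,0],[0,0,-0.8,-0.56,0],[0,0,0,-1,0],[0,0,0,-1,0],[-0.22,-0.89,0,0,0],[-0.23,-0.89,0,0,0],[-0.23,-0.89,0,0,0],[-0.23,-0.89,0,0,0],[-0.24,-0.88,0,0,0],[-0.24,-0.88,0,0,0],[-0.24,-0.88,0,0,0],[-0.24,-0.88,0,0,0],[0,0,0,0,0]]' 50
python3 - <<'E'
from h import *
go([.512,-.037,.0235],np.pi-.006)
q=cam('scene','s5');cv2.imwrite('pics/s5c.png',cv2.resize(q['pixels'][150:280,220:380,::-1],None,fx=4,fy=4,interpolation=cv2.INTER_CUBIC))
E
```

```text
time: 30.85
tool_pos: [0.5121, -0.0399, 0.1117]
tcp_rot: [0.016, 3.14, -0.001]
wrist_force: [-0.3, 0.6, -0.4]
width: 0.234
grip_force: 49.0
t 30.85 tcp [ 0.5121 -0.0399  0.1117] head 3.132 q6 -1.69 tilt 0.001 w 0.23 F [-0.3  0.6 -0.4] | spin -0.04 then shift [0.   0.06 1.76]
```

View pics/s5c.png

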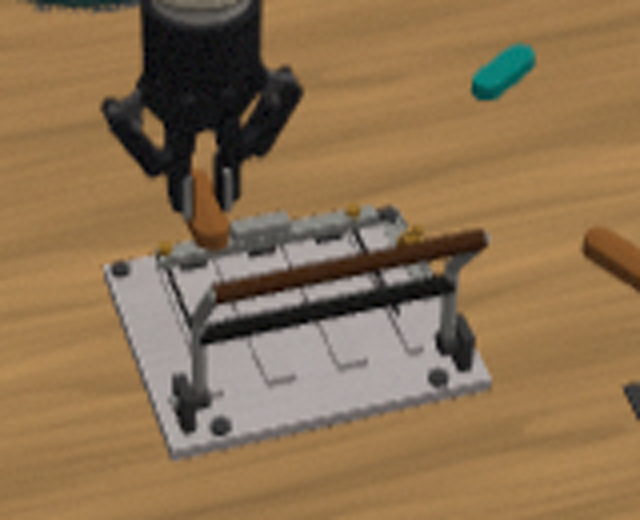

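```bash
python3 -m creep '[[0,0.04,0.5,-0.04,0],[0,0,0.5,0,0],[0,0,0.4,0,0],[0,0,0.15,0,0],[0,0,0.1,0,0],[0,0,0.06,0,0],[0,0,0,0,0]]' 
python3 -c "
from h import *
go([.512,-.037,.0235],np.pi-.006)"
```

```text
time: 31.78
tool_pos: [0.5115, -0.0352, 0.0262]
tcp_rot: [0.003, 3.141, -0.0]
wrist_force: [-0.9, 0.4, 0.0]
width: 0.234
grip_force: 49.2
t 31.77 tcp [ 0.5115 -0.0352  0.0262] head 3.14 q6 -1.69 tilt 0.001 w 0.23 F [-0.9  0.4  0. ] | spin 0.04 then shift [-0.01 -0.04  0.05]
```

```bash
python3 -m creep '[[0,-0.02,0.03,0,0],[0,0,0,0,0],[0,0,0,0,0.4],[0,0,0,0,0.4],[0,0,0,0,0.4],[0,0,-0.3,0,0.4],[0,0,-0.8,0,0.4],[0,0,-0.9,-1,0.4],[0,0,0,-1,0.6],[0,0,0,-1,0.6],[0,0,0,-1,0.6],[0,0,0,-0.3,0.6],[0,0,0,0,0.6]]'
python3 -c "
from h import *
go([.5465,.2712,.010],np.pi+.43)"
```

```text
time: 33.4
tool_pos: [0.5114, -0.0363, 0.1248]
tcp_rot: [-0.666, 3.07, -0.0]
wrist_force: [-0.7, 0.6, -0.3]
width: 0.597
grip_force: 0.0
t 33.4 tcp [ 0.5114 -0.0363  0.1248] head -2.714 q6 -2.12 tilt 0.001 w 0.6 F [-0.7  0.6 -0.3] | spin -0.03 then shift [-3.2  5.3  2.3]
```

```bash
python3 -m creep '[[-0.53,0.88,0,0,0.6],[-0.53,0.88,0,0,0.6],[-0.53,0.88,0,0,0.6],[-0.53,0.88,0,0,0.6],[-0.54,0.89,0,0,0.6],[-0.54,0.89,0.3,0,0.6],[0,0,0.6,0,0.6],[0,0,0.6,0,0.6],[0,0,0.5,0,0.6],[0,0,0,0,0.6]]' 
python3 -c "
from h import *
go([.5465,.2712,.010],np.pi+.43)"
```

```text
time: 34.65
tool_pos: [0.5445, 0.2704, 0.0218]
tcp_rot: [0.665, -3.065, 0.002]
wrist_force: [-0.6, -0.5, -0.4]
width: 0.6
grip_force: 0.0
t 34.65 tcp [0.5445 0.2704 0.0218] head -2.714 q6 -1.58 tilt 0.006 w 0.6 F [-0.6 -0.5 -0.4] | spin -0.03 then shift [-0.05 -0.    0.24]
```

```bash
python3 -m creep '[[-0.04,0,0.2,0,0.6],[0,0,0.03,0,0.6],[0,0,0,0,0.4],[0,0,0,0,0],[0,0,0,0,0],[0,0,0,0,0],[0,0,0,0,0],[0,0,-0.4,0,0],[0,0,-0.9,0,0],[0,0,-0.8,1,0],[0,0,0,1,0],[0,0,0,1,0],[0,0,0,1,0],[0,0,0,0.3,0]]' 50
python3 -c "
from h import *
go([.512,.0155,.0235],np.pi-.006)"
```

```text
time: 36.4
tool_pos: [0.5485, 0.2721, 0.1186]
tcp_rot: [0.004, 3.141, 0.0]
wrist_force: [0.3, 0.1, -0.2]
width: 0.0
grip_force: 0.0
t 36.4 tcp [0.5485 0.2721 0.1186] head 3.139 q6 -1.15 tilt 0.0 w 0.0 F [ 0.3  0.1 -0.2] | spin 0.04 then shift [ 0.7  -5.14  1.9 ]
```

Run:
```python
from h import *
p=cam('top','t6');q=cam('scene')
for n in(p,q):
    for t in turns(n):print(t)
a=cv2.resize(p['pixels'][160:260,90:290,::-1],None,fx=3.5,fy=3.5,interpolation=cv2.INTER_CUBIC)
cv2.imwrite('pics/t6c.png',a)
```

```text
(0.76, [159, 201], [0.5421, 0.2674], 0.491, [60.0, 26.0], [130, 90, 54])
(0.56, [263, 211], [0.5081, -0.0371], 0.003, [24.0, 72.0], [139, 102, 74])
(0.47, [163, 279], [0.3173, 0.2525], 0.296, [20.0, 14.0], [51, 132, 124])
(0.68, [375, 215], [0.5518, 0.2694], 0.305, [73.0, 36.0], [110, 70, 35])
(0.53, [270, 221], [0.4835, -0.0331], 0.035, [24.0, 59.0], [125, 80, 40])
(0.5, [411, 190], [0.4791, 0.4276], -0.59, [26.0, 88.0], [124, 81, 41])
(0.37, [89, 267], [0.5092, -0.5406], 0.109, [238.0, 31.0], [146, 118, 78])
```

View pics/t6c.png

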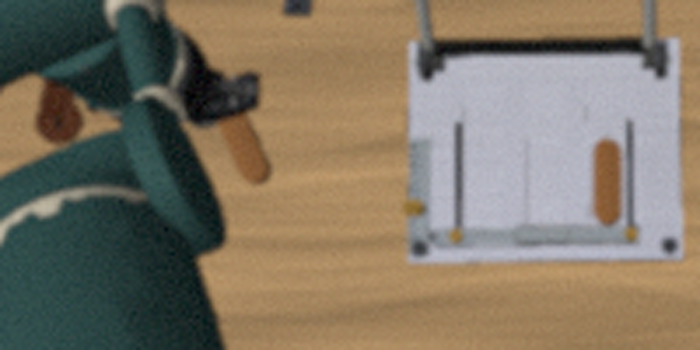

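```bash
python3 -m creep '[[0,0,0,-1,0.6],[0,0,0,-1,0.6],[0,0,0,-1,0.6],[0,0,0.3,-1,0.6],[0,0,0.6,-0.3,0.6],[0,0,0.6,0,0.6],[0,0,0.4,0,0.6],[0,0,0.2,0,0.6],[0,0,0.07,0,0.6],[0,0,0,0,0.6],[0,0,0,0,0],[0,0,0,0,0],[0,0,0,0,0],[0,0,0,0,0],[0,0,0,0,0]]' 60
python3 -c "
from h import *
go([.512,.0155,.0235],np.pi-.006)"
```

```text
time: 38.48
tool_pos: [0.5495, 0.2725, 0.0106]
tcp_rot: [-0.667, 3.068, 0.001]
wrist_force: [-0.0, -0.4, 5.5]
width: 0.25
grip_force: 58.9
t 38.48 tcp [0.5495 0.2725 0.0106] head -2.713 q6 -1.58 tilt 0.002 w 0.25 F [-0.  -0.4  5.5] | spin 4.34 then shift [ 0.72 -5.14 -0.26]
```

```bash
python3 -m creep '[[0,0,-0.4,0,0],[0,0,-0.8,0,0],[0,0,-0.8,1,0],[0,0,0,1,0],[0,0,0,1,0],[0,0,0,1,0],[0,0,0,0.34,0],[0.12,-0.86,0,0,0],[0.12,-0.86,0,0,0],[0.12,-0.86,0,0,0],[0.12,-0.86,0,0,0],[0.12,-0.86,0,0,0],[0.12,-0.84,0,0,0],[0,0,0.5,0,0],[0,0,0.5,0,0],[0,0,0,0,0]]'
python3 -c "
from h import *
go([.512,.0155,.0225],np.pi-.006)"
```

```text
time: 40.48
tool_pos: [0.5089, 0.0151, 0.0577]
tcp_rot: [-0.009, -3.137, -0.0]
wrist_force: [-0.5, -0.0, -1.2]
width: 0.243
grip_force: 58.9
t 40.48 tcp [0.5089 0.0151 0.0577] head 3.136 q6 -1.58 tilt 0.004 w 0.24 F [-0.5 -0.  -1.2] | spin 0.0 then shift [-0.06  0.01  0.7 ]
```

```bash
python3 -m creep '[[-0.04,0,0.4,0,0],[0,0,0.15,0,0],[0,0,0.08,0,0],[0,0,0.05,0,0],[0,0,0,0,0],[0,0,0,0,0.4],[0,0,0,0,0.4],[0,0,0,0,0.4],[0,0,-0.3,0,0.4],[0,0,-0.8,0,0.4],[0,0,-0.9,1,0.4],[0,0,0,1,0.6],[0,0,0,1,0.6],[0,0,0,1,0.6],[0,0,0,1,0.6],[0,0,0,0.8,0.6],[0,0,0,0,0.6]]'
python3 -c "
from h import *
go([.4785,.4272,.010],np.pi-.59)"
```

```text
time: 42.6
tool_pos: [0.5134, 0.0153, 0.1263]
tcp_rot: [0.905, 3.007, 0.001]
wrist_force: [0.1, -0.2, -0.5]
width: 0.602
grip_force: 0.0
t 42.6 tcp [0.5134 0.0153 0.1263] head 2.557 q6 -1.0 tilt 0.001 w 0.6 F [ 0.1 -0.2 -0.5] | spin 0.05 then shift [5.17 6.46 2.33]
```

```bash
python3 -m creep '[[0.57,0.72,0,0.05,0.6],[0.57,0.72,0,0,0.6],[0.57,0.72,0,0,0.6],[0.57,0.72,0,0,0.6],[0.57,0.72,0,0,0.6],[0.58,0.72,0,0,0.6],[0.58,0.72,0,0,0.6],[0.58,0.71,0,0,0.6],[0.58,0.71,0.3,0,0.6],[0,0,0.6,0,0.6],[0,0,0.6,0,0.6],[0,0,0.5,0,0.6],[0,0,0,0,0.6]]' 
python3 -c "
from h import *
go([.4785,.4272,.010],np.pi-.59)"
```

```text
time: 44.22
tool_pos: [0.4763, 0.4261, 0.0231]
tcp_rot: [-0.912, -3.003, 0.007]
wrist_force: [-1.2, 0.9, -0.3]
width: 0.603
grip_force: 0.0
t 44.23 tcp [0.4763 0.4261 0.0231] head 2.552 q6 -0.29 tilt 0.005 w 0.6 F [-1.2  0.9 -0.3] | spin 0.01 then shift [-0.03  0.04  0.26]
```

```bash
python3 -m creep '[[-0.03,0.03,0.2,0,0.6],[0,0,0.05,0,0.6],[0,0,0,0,0.4],[0,0,0,0,0],[0,0,0,0,0],[0,0,0,0,0],[0,0,0,0,0],[0,0,-0.4,0,0],[0,0,-0.9,0,0],[0,0,-0.8,-1,0],[0,0,0,-1,0],[0,0,0,-1,0],[0,0,0,-1,0],[0,0,0,-1,0],[0,0,0,-0.84,0],[0,0,0,0,0]]' 60
python3 -c "
from h import *
go([.512,.0675,.0225],np.pi-.006)"
```

```text
time: 46.22
tool_pos: [0.4803, 0.4281, 0.1188]
tcp_rot: [0.012, 3.141, 0.001]
wrist_force: [0.1, 0.6, 0.0]
width: 0.002
grip_force: 0.0
t 46.23 tcp [0.4803 0.4281 0.1188] head 3.134 q6 -0.87 tilt 0.001 w 0.0 F [0.1 0.6 0. ] | spin -0.02 then shift [-0.68 -7.21  1.92]
```

Run:
```python
from h import *
p=cam('top','t7');q=cam('scene')
for n in(p,q):
    for t in turns(n):print(t)
a=cv2.resize(p['pixels'][160:260,70:290,::-1],None,fx=3.5,fy=3.5,interpolation=cv2.INTER_CUBIC)
b=cv2.resize(q['pixels'][150:260,240:460,::-1],None,fx=3.5,fy=3.5,interpolation=cv2.INTER_CUBIC)
cv2.imwrite('pics/t7c.png',cv2.resize(np.vstack([a,b]),None,fx=.8,fy=.8,interpolation=cv2.INTER_AREA))
```

```text
(0.71, [154, 283], [0.3051, 0.2767], -1.024, [22.0, 66.0], [40, 132, 125])
(0.68, [245, 209], [0.513, 0.0154], 0.019, [24.0, 72.0], [125, 91, 64])
(0.55, [104, 224], [0.4788, 0.427], -0.591, [30.0, 69.0], [115, 79, 48])
(0.49, [262, 211], [0.5084, -0.0361], 0.0, [21.0, 66.0], [125, 88, 58])
(0.58, [287, 217], [0.4834, 0.0196], -0.078, [17.0, 54.0], [127, 81, 40])
(0.52, [412, 190], [0.479, 0.4298], -0.607, [25.0, 88.0], [121, 78, 39])
```

View pics/t7c.png

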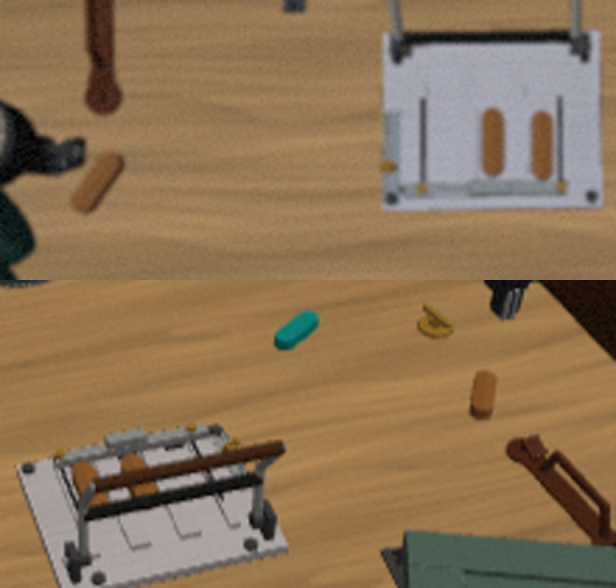

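```bash
python3 -m creep '[[0,0,0,1,0.6],[0,0,0,1,0.6],[0,0,0,1,0.6],[0,0,0.3,1,0.6],[0,0,0.6,1,0.6],[0,0,0.6,0.84,0.6],[0,0,0.4,0,0.6],[0,0,0.2,0,0.6],[0,0,0.1,0,0.6],[0,0,0,0,0.6],[0,0,0,0,0.6],[0,0,0,0,0],[0,0,0,0,0],[0,0,0,0,0],[0,0,0,0,0],[0,0,0,0,0],[0,0,0,0,0]]' 60
python3 -c "
from h import *
go([.4785,.4272,.0225],np.pi-.59)"
```

```text
time: 48.55
tool_pos: [0.4808, 0.4284, 0.0088]
tcp_rot: [0.914, 3.005, 0.002]
wrist_force: [-1.4, -0.1, 6.4]
width: 0.251
grip_force: 59.4
t 48.55 tcp [0.4808 0.4284 0.0088] head 2.551 q6 -0.29 tilt 0.002 w 0.25 F [-1.4 -0.1  6.4] | spin -0.01 then shift [ 0.02 -0.05 -0.27]
```

```bash
python3 -m creep '[[0,0,-0.4,0,0],[0,0,-0.8,0,0],[0,0,-0.8,-1,0],[0,0,0,-1,0],[0,0,0,-1,0],[0,0,0,-1,0],[0,0,0,-1,0],[0,0,0,-0.83,0],[-0.07,-0.8,0,0,0],[-0.07,-0.8,0,0,0],[-0.07,-0.8,0,0,0],[-0.07,-0.8,0,0,0],[-0.07,-0.8,0,0,0],[-0.07,-0.8,0,0,0],[-0.07,-0.8,0,0,0],[-0.07,-0.8,0,0,0],[-0.07,-0.8,0,0,0],[0,0,0.5,0,0],[0,0,0.4,0,0],[0,0,0,0,0]]'
python3 -c "
from h import *
go([.512,.0675,.0215],np.pi-.006)"
```

```text
time: 51.05
tool_pos: [0.5071, 0.0673, 0.0618]
tcp_rot: [-0.013, -3.138, 0.001]
wrist_force: [-0.0, -1.2, 0.0]
width: 0.246
grip_force: 59.0
t 51.05 tcp [0.5071 0.0673 0.0618] head 3.133 q6 -1.48 tilt 0.004 w 0.25 F [-0.  -1.2  0. ] | spin -0.02 then shift [-0.1   0.    0.81]
```

Place, then retreat to the near side for measuring the pointer.

```bash
python3 -m creep '[[-0.08,0,0.4,0,0],[0,0,0.25,0,0],[0,0,0.1,0,0],[0,0,0.06,0,0],[0,0,0,0,0],[0,0,0,0,0.4],[0,0,0,0,0.4],[0,0,0,0,0.4],[0,0,-0.3,0,0.4],[0,0,-0.8,0,0.4],[0,0,-0.9,0,0.4],[0,-0.9,-0.5,0,0.4],[0,-0.9,-0.5,0,0.2],[0,-0.9,-0.5,0,0],[0,-0.9,0,0,0],[0.4,-0.9,0,0,0],[0.4,-0.9,0,0,0],[0.4,0,0,0,0]]'
cat >> h.py <<'E'
def rectj(p,z,J,x0=-.1,x1=.06,y0=-.12,y1=.13,k=3):
    "picture rectified in jig axes, k px/mm; col = (y1-y)*1000k, row=(x1-x)*1000k"
    c,s=np.cos(J[2]),np.sin(J[2]);T=lambda x,y:[J[0]+c*x-s*y,J[1]+s*x+c*y,z]
    W,H=int((y1-y0)*1000*k),int((x1-x0)*1000*k)
    src=np.array([proj(p,T(*a)) for a in((x1,y1),(x1,y0),(x0,y0),(x0,y1))],np.float32)
    M=cv2.getPerspectiveTransform(src,np.array([[0,0],[W,0],[W,H],[0,H]],np.float32))
    return cv2.warpPerspective(p['pixels'][:,:,::-1],M,(W,H),flags=cv2.INTER_CUBIC)
E
python3 - <<'E'
from h import *
go([.43,.016,.05],np.pi/2)
p=cam('top','t8');q=cam('scene','s8')
import pickle;pickle.dump((p,q),open('pq8.pkl','wb'))
for n in(p,q):
    for t in turns(n,.024):print(t)
J=[.5362,.0158,-.006];K=[.534,.0175,-.003]
cv2.imwrite('pics/r8.png',np.vstack([rectj(p,.028,J,x0=-.095,x1=.0),rectj(q,.028,K,x0=-.095,x1=.0)]))
E
```

```text
time: 53.3
tool_pos: [0.4502, -0.2044, 0.1986]
tcp_rot: [0.018, 3.14, -0.002]
wrist_force: [-0.7, -0.3, 0.6]
width: 0.001
grip_force: 0.0
t 53.3 tcp [ 0.4502 -0.2044  0.1986] head 3.13 q6 -2.04 tilt 0.002 w 0.0 F [-0.7 -0.3  0.6] | spin 15.59 then shift [ 4.41 -0.41  2.96]
(0.71, [263, 212], [0.5039, -0.0375], 0.035, [20.0, 68.0], [133, 94, 62])
(0.5, [227, 210], [0.5107, 0.067], -0.006, [18.0, 65.0], [131, 89, 53])
(0.47, [245, 210], [0.5095, 0.0144], -0.002, [20.0, 68.0], [132, 94, 64])
(0.46, [154, 283], [0.3058, 0.274], -1.019, [24.0, 72.0], [51, 139, 131])
(0.67, [344, 167], [0.3242, 0.2676], -0.889, [29.0, 82.0], [19, 111, 102])
(0.42, [269, 219], [0.4893, -0.0367], -0.042, [23.0, 58.0], [127, 81, 41])
(0.42, [304, 213], [0.4928, 0.0688], -0.017, [25.0, 59.0], [122, 80, 44])
```

View pics/r8.png

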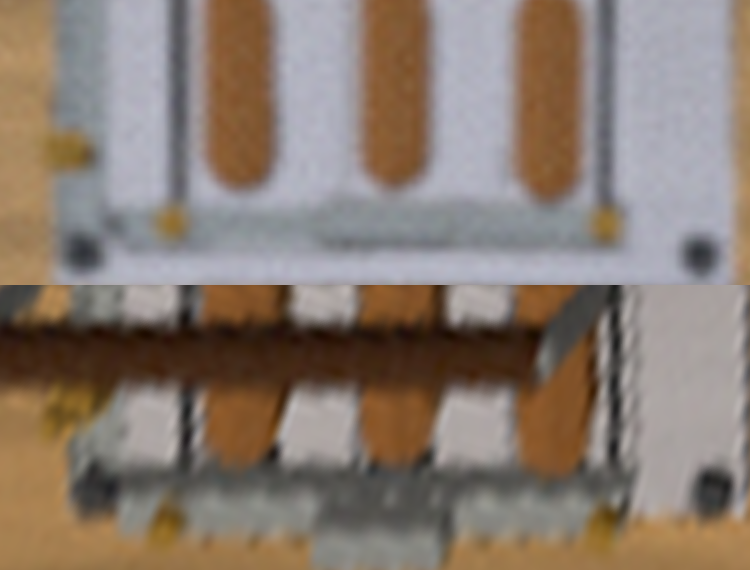

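```bash
python3 -m creep '[[0.3,0.88,0,0,0],[0.3,0.88,0,0,0],[0,0.88,0,0,0],[0,0.88,0,0,0],[0,0.88,0,0,0],[0,0,0.7,0,0],[0,0,0.7,0,0],[0,0,0.7,0,0],[0,0,0.6,0,0],[0,0,0.4,0,0],[0,0,0.2,0,0],[0,0,0,0,0]]'
python3 -c "
from h import *
go([.443,.016,.031],np.pi-.006)"
```

```text
time: 55.0
tool_pos: [0.4223, 0.0191, 0.032]
tcp_rot: [-0.01, -3.141, -0.0]
wrist_force: [-0.5, -0.2, -0.9]
width: -0.0
grip_force: 0.0
t 55.0 tcp [0.4223 0.0191 0.032 ] head 3.135 q6 -1.58 tilt 0.001 w -0.0 F [-0.5 -0.2 -0.9] | spin -0.01 then shift [-0.42 -0.06  0.02]
```

```bash
python3 -m creep '[[-0.15,-0.05,0,0,0],[-0.15,0,0,0,0],[0,0,0,0,0]]'; for i in 1; do python3 -m creep '[[-0.06,0,0,0,0],[-0.06,0,0,0,0],[-0.06,0,0,0,0],[0,0,0,0,0]]'; done; python3 -m creep '[[-0.06,0,0,0,0],[-0.06,0,0,0,0],[0,0,0,0,0]]'
```

```text
time: 55.38
tool_pos: [0.4392, 0.0156, 0.0332]
tcp_rot: [0.013, 3.139, -0.0]
wrist_force: [-0.2, 0.1, 0.7]
width: -0.001
grip_force: 0.0
time: 55.88
tool_pos: [0.444, 0.0157, 0.0316]
tcp_rot: [-0.012, -3.136, 0.0]
wrist_force: [-5.5, -1.0, 4.8]
width: -0.003
grip_force: 2.9
time: 56.25
tool_pos: [0.4495, 0.0156, 0.0315]
tcp_rot: [-0.012, -3.135, 0.0]
wrist_force: [-6.7, 0.4, 4.2]
width: 0.0
grip_force: 3.3
```

```bash
cat >> h.py <<'E'
J=[.5362,.0158,-.006]
def meas(p):
    "jig x (mm) of clip, left and right knob, and bar front/rear edges from the top picture"
    k=4;a=rectj(p,.028,J,x0=-.11,x1=.02,k=k).astype(float)
    w=np.clip(a[:,:,2]-a[:,:,0]-45,0,60)
    def cen(y0,y1,x0=-.1,x1=-.025):
        c0,c1=int((.13-y1)*1e3*k),int((.13-y0)*1e3*k);r0,r1=int((.02-x1)*1e3*k),int((.02-x0)*1e3*k)
        s=w[r0:r1,c0:c1];
        return round(float(20-(r0+(s.sum(1)*np.arange(len(s))).sum()/max(s.sum(),1))/k),2),int(s.sum())
    return dict(clip=cen(.101,.113),knobL=cen(.068,.079),knobR=cen(-.078,-.067))
E
python3 - <<'E'
from h import *;import pickle
p,q=pickle.load(open('pq8.pkl','rb'));print(meas(p))
p=cam('top','t9');print(meas(p))
cv2.imwrite('pics/r9.png',rectj(p,.028,J,x0=-.095,x1=.02))
E
```

```text
{'clip': (-54.41, 71128), 'knobL': (-77.28, 26024), 'knobR': (-77.54, 29588)}
{'clip': (-25.0, 0), 'knobL': (-99.24, 3303), 'knobR': (-70.76, 31393)}
```

View pics/r9.png

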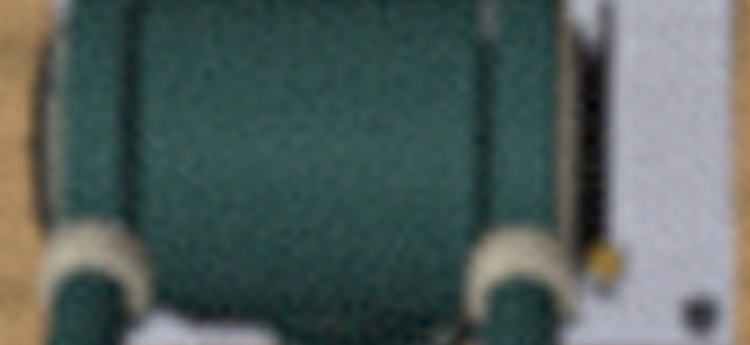

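```bash
sed -i 's/clip=cen(.101,.113)/clip=cen(.1,.112,-.062,-.038)/; s/x0=-.1,x1=-.025)/x0=-.09,x1=-.035)/' h.py
python3 - <<'E'
from h import *;import pickle
p,q=pickle.load(open('pq8.pkl','rb'));print(meas(p))
p=cam('top');print(meas(p))
go([.443,.016,.031])
# initial edge profile of bar at mid-columns, clip profile
p,q=pickle.load(open('pq8.pkl','rb'))
a=rectj(p,.027,J,x0=-.11,x1=.02,k=4).astype(float)
pr=(a[:,:,2]-a[:,:,0])[:,(int((.13-.110)*4000)):(int((.13-.102)*4000))].mean(1)
print('clip prof',[(20-r/4,int(pr[r])) for r in range(230,350,6)])
g=a[:,int(.096*4000):int(.104*4000)].mean(2).mean(1);print('bar prof',[(20-r/4,int(g[r])) for r in range(336,420,4)])
E
```

```text
{'clip': (-50.16, 57504), 'knobL': (-74.15, 22784), 'knobR': (-74.61, 26084)}
{'clip': (-37.75, 0), 'knobL': (-35.0, 0), 'knobR': (-67.11, 27890)}
t 56.35 tcp [0.4495 0.0156 0.0315] head 3.134 q6 -1.58 tilt 0.006 w 0.0 F [-6.7 -0.1  4.7] | spin 0 then shift [0.13 0.01 0.01]
clip prof [(-37.5, -13), (-39.0, -10), (-40.5, -6), (-42.0, 10), (-43.5, 33), (-45.0, 58), (-46.5, 74), (-48.0, 82), (-49.5, 81), (-51.0, 78), (-52.5, 82), (-54.0, 70), (-55.5, 51), (-57.0, 25), (-58.5, 7), (-60.0, -7), (-61.5, -10), (-63.0, -13), (-64.5, -13), (-66.0, -13)]
bar prof [(-64.0, 182), (-65.0, 181), (-66.0, 178), (-67.0, 172), (-68.0, 167), (-69.0, 161), (-70.0, 154), (-71.0, 150), (-72.0, 147), (-73.0, 143), (-74.0, 142), (-75.0, 141), (-76.0, 142), (-77.0, 143), (-78.0, 146), (-79.0, 149), (-80.0, 152), (-81.0, 155), (-82.0, 156), (-83.0, 157), (-84.0, 162)]
```

```bash
python3 -m creep '[[-0.05,0,0,0,0],[-0.05,0,0,0,0],[-0.05,0,0,0,0],[-0.05,0,0,0,0],[-0.05,0,0,0,0],[0,0,0,0,0]]'
python3 -c "
from h import *
print(meas(cam('top')))"
```

```text
time: 57.1
tool_pos: [0.4617, 0.0156, 0.0314]
tcp_rot: [-0.012, -3.135, -0.0]
wrist_force: [-7.2, -0.1, 4.3]
width: 0.001
grip_force: 3.5
{'clip': (-37.75, 0), 'knobL': (-35.0, 0), 'knobR': (-55.71, 20688)}
```

```bash
python3 -m creep '[[-0.04,0,0,0,0],[-0.03,0,0,0,0],[0,0,0,0,0],[0.3,0,0,0,0],[0.5,0,0,0,0],[0,0,-0.7,0,0],[0,0,-0.8,0,0],[0,0,-0.8,0,0],[0,-0.8,-0.5,0,0],[0,-0.9,0,0,0],[0,-0.9,0,0,0],[0,-0.9,0,0,0],[0,-0.9,0,0,0]]'
python3 - <<'E'
from h import *
p=cam('top','t10');q=cam('scene','s10')
print(meas(p));go([.43,.016,.031])
for t in turns(p,.026):print(t)
a=rectj(p,.027,J,x0=-.11,x1=.02,k=4).astype(float)
g=a[:,int(.096*4000):int(.104*4000)].mean(2).mean(1);print('bar prof',[(20-r/4,int(g[r])) for r in range(252,330,4)])
cv2.imwrite('pics/r10.png',np.vstack([rectj(p,.027,J,x0=-.08,x1=.02,k=3),cv2.resize(q['pixels'][190:250,250:350,::-1],(750,300),interpolation=cv2.INTER_CUBIC)[:, :]]))
E
```

```text
time: 58.78
tool_pos: [0.4263, -0.2055, 0.1724]
tcp_rot: [0.012, 3.14, -0.001]
wrist_force: [0.6, 0.3, 0.4]
width: -0.002
grip_force: 0.0
{'clip': (-50.21, 55795), 'knobL': (-51.91, 22362), 'knobR': (-52.2, 19198)}
t 58.88 tcp [ 0.4265 -0.2077  0.1726] head 3.13 q6 -2.06 tilt 0.003 w -0.0 F [ 0.6  0.4 -0. ] | spin 0 then shift [-0.01  4.48  2.82]
(0.74, [263, 204], [0.5256, -0.0371], 0.004, [29.0, 68.0], [138, 107, 85])
(0.66, [227, 204], [0.5287, 0.0671], -0.028, [20.0, 68.0], [132, 94, 63])
(0.5, [154, 283], [0.306, 0.2732], -1.03, [26.0, 72.0], [54, 137, 128])
(0.48, [245, 204], [0.5263, 0.0141], -0.017, [21.0, 68.0], [133, 97, 68])
bar prof [(-43.0, 177), (-44.0, 172), (-45.0, 167), (-46.0, 160), (-47.0, 154), (-48.0, 150), (-49.0, 145), (-50.0, 142), (-51.0, 142), (-52.0, 141), (-53.0, 141), (-54.0, 141), (-55.0, 140), (-56.0, 139), (-57.0, 138), (-58.0, 137), (-59.0, 135), (-60.0, 136), (-61.0, 144), (-62.0, 154)]
```

View pics/r10.png

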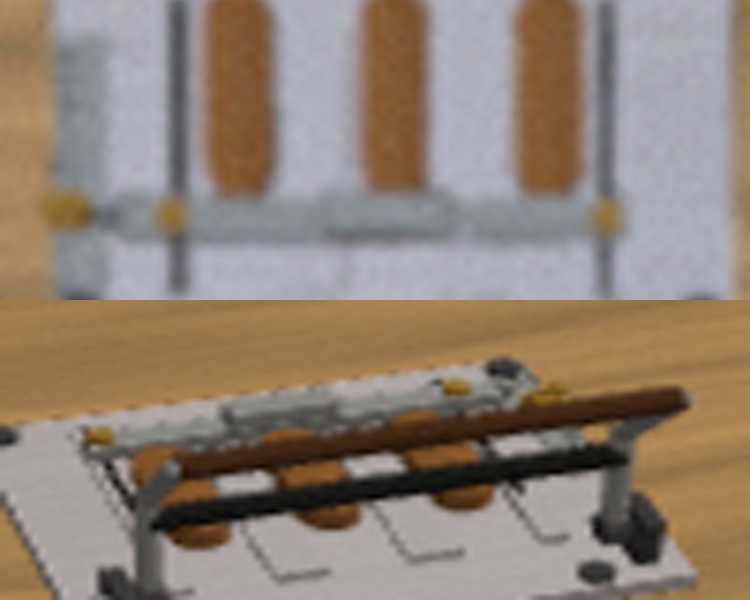

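```bash
python3 -m creep '[[0,0.9,0,0,0],[0,0.9,0,0,0],[0,0.9,0,0,0],[0,0.9,0,0,0],[0,0.85,0,0,0],[0,0,0.7,0,0],[0,0,0.8,0,0],[0,0,0.8,0,0],[0,0,0.4,0,0],[0,0,0.1,0,0],[-0.4,0,0,0,0],[-0.25,0,0,0,0],[-0.05,0,0,0,0],[0,0,0,0,0]]'
python3 -m creep '[[-0.04,0,0,0,0],[-0.02,0,0,0,0],[-0.02,0,0,0,0],[0,0,0,0,0],[0,0,0,0,0]]'
python3 -c "
from h import *
print(meas(cam('top')))"
```

```text
time: 60.68
tool_pos: [0.4635, 0.0181, 0.0326]
tcp_rot: [0.012, 3.141, 0.0]
wrist_force: [-0.8, 0.6, -1.0]
width: -0.004
grip_force: 0.0
time: 61.3
tool_pos: [0.4652, 0.018, 0.0318]
tcp_rot: [-0.012, -3.137, -0.0]
wrist_force: [-5.9, 0.4, 4.5]
width: 0.001
grip_force: 3.0
{'clip': (-37.75, 0), 'knobL': (-35.0, 0), 'knobR': (-52.28, 19135)}
```

```bash
python3 -m creep '[[-0.02,0,0,0,0],[-0.02,0,0,0,0],[0,0,0,0,0],[0,0,0,0,0]]'
python3 -c "
from h import *
print(meas(cam('top')))"
```

```text
time: 61.85
tool_pos: [0.4664, 0.018, 0.0316]
tcp_rot: [-0.012, -3.135, -0.0]
wrist_force: [-7.4, 0.7, 5.8]
width: 0.0
grip_force: 3.8
{'clip': (-37.75, 0), 'knobL': (-35.0, 0), 'knobR': (-50.96, 19897)}
```

```bash
python3 -m creep '[[-0.02,0,0,0,0],[0,0,0,0,0],[0.3,0,0,0,0],[0.5,0,0,0,0],[0,0,-0.7,0,0],[0,0,-0.8,0,0],[0,0,-0.8,0,0],[0,-0.8,-0.5,0,0],[0,-0.9,-0.5,0,0],[0,-0.9,0,0,0],[0,-0.9,0,0,0],[0,-0.9,0,0,0]]'
python3 - <<'E'
from h import *
p=cam('top','t11');print(meas(p));go([.645,.016,.23],np.pi/2)
for t in turns(p,.026):print(t)
a=rectj(p,.027,J,x0=-.11,x1=.02,k=4).astype(float)
# pointer: dark between clip and bar
d=a.mean(2)[:,int((.13-.0985)*4000):int((.13-.0935)*4000)].mean(1);print('ptr',[(20-r/4,int(d[r])) for r in range(252,310,4)])
cv2.imwrite('pics/r11.png',cv2.resize(rectj(p,.027,J,x0=-.075,x1=-.03,y0=.06,y1=.13,k=4),None,fx=2.5,fy=2.5))
E
```

```text
time: 63.4
tool_pos: [0.4284, -0.2031, 0.1975]
tcp_rot: [0.013, 3.14, -0.001]
wrist_force: [-0.1, -0.6, -0.7]
width: 0.002
grip_force: 0.0
{'clip': (-50.24, 55282), 'knobL': (-49.26, 23956), 'knobR': (-49.72, 16926)}
t 63.45 tcp [ 0.4286 -0.2079  0.1977] head 3.132 q6 -2.06 tilt 0.006 w 0.0 F [ 0.8 -4.3  0.1] | spin 15.61 then shift [ 4.47  4.33 -0.66]
(0.72, [262, 203], [0.5291, -0.0369], 0.02, [26.0, 68.0], [136, 102, 75])
(0.63, [245, 203], [0.5295, 0.0143], -0.022, [20.0, 62.0], [132, 94, 63])
(0.62, [155, 282], [0.3074, 0.2716], -1.023, [24.0, 69.0], [47, 139, 131])
(0.49, [227, 204], [0.5281, 0.0663], -0.006, [20.0, 68.0], [131, 92, 60])
(0.36, [243, 218], [0.4855, 0.0216], -1.561, [168.0, 20.0], [136, 137, 138])
ptr [(-43.0, 151), (-44.0, 149), (-45.0, 144), (-46.0, 138), (-47.0, 132), (-48.0, 122), (-49.0, 111), (-50.0, 102), (-51.0, 100), (-52.0, 106), (-53.0, 116), (-54.0, 126), (-55.0, 133), (-56.0, 139), (-57.0, 146)]
```

View pics/r11.png

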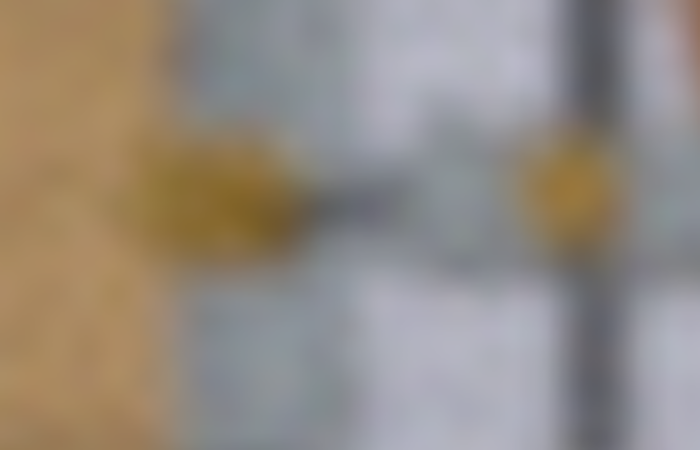

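```bash
python3 -m creep '[[0,0,-0.5,1,0.3],[0,0,-0.3,1,0.6],[0,0,0,1,0.6],[0,0,0,1,0.6],[0,0,0,1,0.6],[0,0,0,1,0.6],[0,0,0,1,0.6],[0,0,0,1,0.6],[0,0,0,1,0.6],[0,0,0,1,0.6],[0,0,0,1,0.6],[0,0,0,1,0.6],[0,0,0,1,0.6],[0,0,0,1,0.6],[0,0,0,1,0.6],[0.4,0.4,0,0.6,0.6],[0.8,0.78,0,0,0.6],[0.8,0.78,0,0,0.6],[0.8,0.78,0,0,0.6],[0.8,0.78,0,0,0.6]]'
python3 -c "
from h import *
go([.645,.016,.148],np.pi/2)"
```

```text
time: 66.0
tool_pos: [0.6036, -0.0177, 0.2373]
tcp_rot: [2.217, 2.225, 0.001]
wrist_force: [0.9, 0.2, 1.0]
width: 0.597
grip_force: 0.0
t 66.0 tcp [ 0.6036 -0.0177  0.2373] head 1.574 q6 -0.07 tilt 0.001 w 0.6 F [0.9 0.2 1. ] | spin 0.04 then shift [0.67 0.83 1.79]
```

```bash
python3 -m creep '[[0.33,0.42,0,0,0.6],[0.34,0.41,0,0,0.6],[0,0,0.5,0,0.6],[0,0,0.6,0,0.6],[0,0,0.5,0,0.6],[0,0,0.19,0,0.6],[0,0,0,0,0.6],[0,0,0,0,0],[0,0,0,0,0],[0,0,0,0,0],[0,0,0,0,0],[0,0,0,0,0]]' 40
python3 -c "
from h import *
go([.645,.016,.148],np.pi/2)"
```

```text
time: 67.5
tool_pos: [0.6453, 0.0136, 0.1494]
tcp_rot: [2.217, 2.223, 0.003]
wrist_force: [-0.6, 0.2, 5.9]
width: 0.147
grip_force: 39.3
t 67.5 tcp [0.6453 0.0136 0.1494] head 1.574 q6 -0.02 tilt 0.002 w 0.15 F [-0.6  0.2  5.9] | spin 0.03 then shift [ 0.05 -0.01  0.03]
```

```bash
python3 -m creep '[[0,-0.19,-0.05,0,0],[0,-0.2,-0.03,0,0],[0,-0.2,-0.01,0,0],[0,-0.2,-0.01,0,0],[0,-0.2,0.02,0,0],[0,-0.2,0.02,0,0],[0,-0.2,0.05,0,0],[0,-0.19,0.05,0,0],[0,-0.19,0.08,0,0],[0,-0.18,0.08,0,0],[0,-0.17,0.1,0,0],[0,-0.17,0.11,0,0],[0,-0.15,0.13,0,0],[0,-0.15,0.13,0,0],[0,0,0,0,0]]'
python3 -c "
from h import *
go([.483,.016,.058])"
```

```text
time: 69.38
tool_pos: [0.5145, 0.0141, 0.1138]
tcp_rot: [-2.218, -2.224, -0.003]
wrist_force: [2.8, 4.4, -1.1]
width: 0.142
grip_force: 42.9
t 69.38 tcp [0.5145 0.0141 0.1138] head 1.573 q6 -0.03 tilt 0.002 w 0.14 F [ 2.8  4.4 -1.1] | spin 0 then shift [ 0.04 -0.63  1.12]
```

```bash
python3 -m creep '[[0,-0.13,0.15,0,0],[0,-0.13,0.15,0,0],[0,-0.11,0.17,0,0],[0,-0.1,0.17,0,0],[0,-0.08,0.18,0,0],[0,-0.07,0.15,0,0],[0,0,0.1,0,0],[0,0,0,0,0]]'
python3 -c "
from h import *
go([.483,.016,.058])"
```

```text
time: 70.38
tool_pos: [0.4834, 0.0139, 0.061]
tcp_rot: [-2.218, -2.223, -0.001]
wrist_force: [-0.7, 5.2, 4.9]
width: 0.144
grip_force: 45.6
t 70.38 tcp [0.4834 0.0139 0.061 ] head 1.573 q6 -0.03 tilt 0.002 w 0.14 F [-0.7  5.2  4.9] | spin 0 then shift [ 0.04 -0.01  0.06]
```

```bash
python3 -m creep '[[0,-0.01,0.06,0,0],[0,0,0.06,0,0],[0,0,0,0,0]]'; python3 -m creep '[[0,0,0.06,0,0],[0,0,0.06,0,0],[0,0,0,0,0]]'
```

```text
time: 70.75
tool_pos: [0.4832, 0.0139, 0.0597]
tcp_rot: [-2.217, -2.223, 0.001]
wrist_force: [-15.7, 5.4, 42.1]
width: 0.144
grip_force: 49.7
time: 71.12
tool_pos: [0.483, 0.0137, 0.0575]
tcp_rot: [-2.216, -2.222, 0.003]
wrist_force: [-29.1, 5.4, 73.6]
width: 0.142
grip_force: 54.7
```

```bash
python3 -m creep '[[0,0,-0.1,0,0],[0,0,-0.1,0,0],[0,0,0,0,0.6],[0,0,0,0,0.6],[0,0,0,0,0.6],[0,0,0,0,0.6],[0,0,-0.5,0,0.6],[0,0,-0.8,0,0.6],[0,0,-0.8,0,0.6],[-0.8,0,-0.5,0,0.6],[-0.9,-0.2,0,0,0.6],[-0.9,-0.2,0,0,0.6],[-0.9,-0.2,0,0,0.6],[-0.9,0,0,0,0.6],[0,0,0,0,0.6]]'
python3 - <<'E'
from h import *
p=cam('top','t12');q=cam('scene','s12');print(meas(p));go([0,0,0])
a=cv2.resize(rectj(p,.027,J,x0=-.1,x1=.1,k=3),(500,400));b=cv2.resize(q['pixels'][180:275,235:345,::-1],(463,400),interpolation=cv2.INTER_CUBIC)
cv2.imwrite('pics/r12.png',cv2.resize(np.hstack([a,b]),(800,332)))
E
```

```text
time: 73.0
tool_pos: [0.4537, -0.2096, 0.1887]
tcp_rot: [2.222, 2.22, -0.001]
wrist_force: [-1.3, 0.4, 0.6]
width: 0.601
grip_force: 0.0
{'clip': (-50.3, 59235), 'knobL': (-46.68, 37), 'knobR': (-35.0, 0)}
t 73.1 tcp [ 0.4536 -0.207   0.1884] head 1.572 q6 -0.48 tilt 0.001 w 0.6 F [ 0.3 -0.   0.1] | spin 0 then shift [ 4.15 -9.06  3.78]
```

View pics/r12.png

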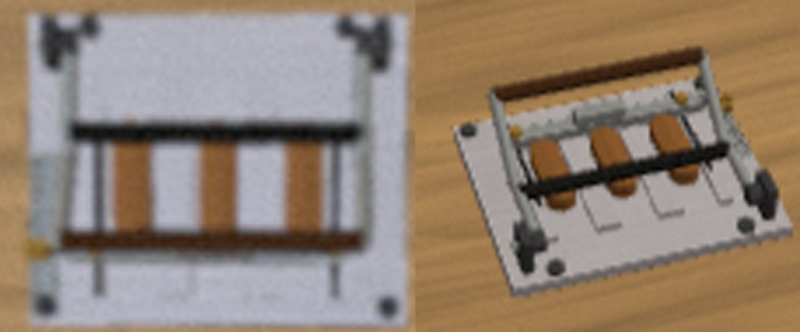

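Run:
```python
import cv2,numpy as np
for n in('scene','top'):
    a=cv2.imread(f'pics/{n}0.png').astype(np.float32).mean(2);b=cv2.imread(f'pics/{n[0]}12.png').astype(np.float32).mean(2)
    # lever: rubber bar + handle region
    r=(slice(190,240),slice(255,335)) if n=='scene' else (slice(190,225),slice(208,280))
    print(n,cv2.phaseCorrelate(a[r],b[r],cv2.createHanningWindow((a[r].shape[1],a[r].shape[0]),cv2.CV_32F)))
h=cv2.imread('pics/scene0.png').astype(int);k=cv2.imread('pics/s12.png').astype(int)
for i in(h,k):
    c=i[185:215,275:305].mean(2); print(np.round((c.argmin(0)+185).mean(),2), np.round(c.min(0).mean()))
```

```text
scene ((0.8755829761909695, 0.7828966748192627), 0.3838395299911499)
top ((-0.2899897136206775, 0.038892824804452886), 0.768704781561722)
201.9 28.0
201.9 29.0
```

Handle line is back on the same pixels as at the start (shut), so I hand in.

```bash
python3 -c "
from h import *
print(bot.finish_job())"
```

```text
the job is handed in; nothing more can be done
None
```

The job is handed in, with no verdict returned: the two drilled turns went into the tray, the three blanks sit in their own grooves against the stop bar, the pointer is within about 1 mm of the clip line in the camera view, and the clamp is shut; I did not photograph the tray again after the last release.

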